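# Fit the sample plate to the reflectance analyser

## Task

Fit the blue-gripped sample plate to the white analyser: swing its red-knobbed latch wide open, clear of the seat, tuck the plate's thin toe edge under the steel lip with the other end still raised, then gently lower that end until the plate lies fully home and flush. Swing the latch fully back over the plate's heel and let go, leaving the yellow-gripped plate and everything else on the bench as it was.

Things in the scene. Friction and masses are not known exactly. Their poses are not given: they have to be found in the camera images.
- analyser: White box with dark base, fixed: 255 long x 170 wide, its top deck 85 above the bench. Origin on the bench straight below the seat centre; x along the seat towards the steel lip, y across, z up. The box runs from x = -155 to +100 and y = -85 to +85
- seat (a point): Centre of the floor of the plate seat in the analyser's top, 79 above the bench; same axes as the analyser. The seat is a pocket 113 long (x from -56.5 to +56.5), 84 wide and 6 deep, flat-floored
- lip (a point): Middle of the lower front edge of the fixed steel lip that overhangs the seat's +x end: seat x = 47.5, 7 above the seat floor; same axes. The lip is 80 wide, 3.5 thick and covers the last 9 of the pocket, which ends at x = 56.5; its steel strip goes on to x = 77.5, top 4.5 above the deck
- plate_grip (a point): Centre of the blue grip lug on the plate to be fitted. Lug 12 thick (x), 46 long (y), 30 high, so this point is 15 above the plate's top, 21 above its underside. Axes: x towards the toe, y along the lug, z up. The toe is 75 ahead of this point, the heel 35 behind
- plate: The plate to be fitted: aluminium, 110 (x) x 80 (y) x 6 thick, 0.12 to 0.24 kg, with a round window 36 across; its last 10 at the toe (+x end) are a tongue only 4 thick, flush underneath. Origin at the centre of its underside, 20 ahead of and 21 below plate_grip; same axes. Starts flat in the grey tray
- plate_toe (a point): Middle of the lower toe edge of the plate to be fitted, 75 ahead of and 21 below plate_grip; same axes
- latch (a joint): Angle of the swing latch about its upright pivot. 0 (a stop): the nose points into the seat and covers the plate's heel. It grows as the red knob swings clockwise seen from above, to the seat's +y side, up to a stop at 1.65; the nose is clear of the seat from 0.9, but the knob is clear of a plate coming in only near the stop. It stays where left and needs about 1 N at the knob. Starts between 0 and 0.35
- latch_pivot (a point): Axis of the latch at deck height, 86.5 from the seat centre on the side away from the lip (seat x = -86.5, y = 0)
- latch_knob (a point): Middle of the red upright knob (14 across, top 36 and middle 19 above the deck) on the latch's lever, 40 from the pivot, opposite the nose. The lever and nose (dark steel, 12 to 14 wide) lie 1.5 to 6.5 above the deck (pivot head to 7.5); the nose reaches 42 from the pivot
- spare: The other plate, same sizes, with a yellow grip lug and a slit: stays where it is. Origin at the centre of its underside
- tray: Grey open tray 280 x 320, walls 18 high and 4 thick, floor 5 thick; fixed. Origin under its centre
- puck: White reference disc 40 across, 14 high, in the tray; origin at its underside
- cup: Aluminium sample cup 44 across, 26 high, in the tray; origin at its underside
- bottle: Amber bottle 46 across, 130 high, standing between tray and analyser; origin at its underside
- cup2: Aluminium sample cup 44 across, 26 high, on the bench; origin at its underside
- beaker: Glass beaker 66 across, 85 high; origin at its underside
- jar: White jar with blue cap, 60 across, 70 high; origin at its underside
- cuvettes: Orange cuvette box 60 x 110 x 45 high; origin at its underside
Things that resemble listed ones, but are neither listed nor needed, are in the scene too. What is shaped like the plate but brown or turquoise is not meant.

How it is judged:
By the outcome, as a careful person would: the job done as asked, in the order asked, and still so for the second after the job is handed in, with the robot touching nothing.
It also fails if it takes over 67 s, if anything falls off the work surface, if the arm or the gripper's body presses on something with over 40 N, if the wrist force passes 120 N, or if a joint passes its speed limit or range.

## Robot

A 6-joint arm with a two-finger parallel gripper is mounted at the origin on the work surface. World frame = base frame: x ahead of the robot, y to its left, z up, the work surface at z = 0. Lengths are in m, angles in degrees, forces in N, time in s.
With the tool pointing down it reaches from about 0.4 to 0.825 m from the base axis. Payload 7 kg.
Tool frame: the origin (TCP) lies on the front face of the gripper's body, between the roots of the fingers; the fingertips stand 66 mm ahead of it and the grasp point (between the pads) lies 47 mm ahead of it; z points along the fingers, y is the line along which they close (so a half turn about z gives the same grasp; the last joint's range is limited). The gripper opens to 88 mm and grips with 3 to 60 N. Pads are 19 mm wide; open, the fingers measure 130 mm over their backs; the gripper's body (78 mm by 193 mm) begins 47 mm behind the grasp point.
Start: joints at [-54.253, 20.546, 0.682, 0, -70.136, -16.507], TCP at [0.222, -0.637, 0.292] pointing down, gripper open.
Joint ranges: [-176.03, 176.03], [-82.01, 121.73], [-58.28, 71.71], [-173.87, 95.51], [-174.79, -0.11], [-173.66, 173.66]. Speed limits (degrees/s): [136.94, 136.94, 172.46, 180, 180, 180].

## Interface

Orientations are given as [roll, pitch, yaw] about the fixed x, y, z axes, in that order (R = Rz(yaw) Ry(pitch) Rx(roll)).
In Python, from plant import ctrl gives the robot as it stands.
- The arm moves only by the tool send_rows, never from a script. Its argument "deltas" is a list of rows, each a list of 2 entries, a list of its own where there are three numbers: the shift along the tool's x, y, z each as a share of 800 mm, from -1 to 1, then the turn about the tool's z as a share of 90 degrees, from -1 to 1. A call has exactly 5 rows; each row is the pose to reach, as a shift and turn from the pose commanded when the call began, along the tool's axes at that moment; what a row does not reach only later rows make up. A row lasts 1/12 s, in which the tool goes at most 41.7 mm and 7.16 degrees, less where a joint would pass 70% of its speed; a pose out of reach is approached as far as the arm can. A call with a number of a shift or a turn outside -1 to 1 is refused whole. A call with a gripper value outside its range is refused whole. "gripper" is the opening, from 0 (shut) to 1 (fully open), set as the call begins (left out, the last holds). The fingers move at their own pace and stop on an object; the grip force is fixed at half the most. Time passes only in rows, so rows that repeat a pose let the fingers close, or fill a call up. It gives the time, the measured TCP pose, the force, the opening and the grip force at its end, in the units of the state.
- ctrl.get_obs(): the state, without advancing time (a new reading comes with each control period).
- ctrl.snapshot(name): name is "scene" or "top" or "wrist"; returns a dict with "color" (400x640x3 uint8, red, green, blue), "vertical_fov" (degrees; the focal length in pixels is half the picture's height over the tangent of half this angle, whatever the lens; pixels are square), "cx", "cy" (the principal point, pixels), "rvec" (rotation vector, rad) and "tvec" (3), from world to camera coordinates, as OpenCV has them. Camera axes: x right, y down, z forward; pixel columns grow to the right and rows downward; lengths in m; the calibration is good to about 2 mm. A picture is of the moment at which its call begins. There is no depth.
- ctrl.close_job(): hands the job in; it is judged then, once.
Trained networks look in a picture, given as the dict that the camera call returned (one of the last four; its "shot" number tells which), for a name from the list of things; names that differ only in an ending like _2 or _b are one class to them, and where a whole thing is asked for, a point or a joint stands for the part that bears it (a point fixed in the world has none). Each returns a list of dicts, best first, with "conf" (0 to 1); they miss things now and then, are a little off and sometimes report something else, mostly with a low value. They report only what shows in the picture. A call takes as long as a camera call. They do not tell look-alikes from the thing itself.
- ctrl.boxes_of(picture, thing): "xy" ([column, row] as shares, 0 to 1, of the picture: columns of its width, rows of its height, amid what is visible of it).
- ctrl.cut_out(picture, thing): "pixels" (400x640 bool, what is visible of it) and "xy" ([column, row] as shares, 0 to 1, of the picture: columns of its width, rows of its height, amid what is visible of it).
The state is a dict: "clock": time; "joint_pos": joint angles; "qvel": joint speeds; "tau": joint torques, N m; "tool_pos": TCP position; "orientation": TCP orientation; "force": force on the tool from outside, world axes, zero at the start; "moment": the same for the moment, N m; "opening": finger opening in m; "gripper_force": force on a finger pad.
Only numpy, scipy, OpenCV 4.12 (cv2) and the standard library are available. Lean on these libraries where they do the work, as an engineer would, in place of code of your own. Each camera call takes 0.05 s, during which the arm holds its last target. There are 200 camera calls.

## Working session

There is one attempt and no reset: what is moved stays moved. The work goes in short steps, Python scripts to look and compute and a tool call to move; the robot and the scene stay as the last step left them, time stands still between calls to the robot, and variables do not carry over. Pictures are saved under pics/ and viewed, at most 11 in all, crops included, and the job is handed in when it is done.

Besides the shell and the picture viewer there is one more tool, called after "Call:" by a JSON object that holds its "fn" and its "kwargs", one argument or row to a line. send_rows: Moves the arm, as the interface text tells. Shift numbers are shares of 800 mm and turn numbers shares of 90 degrees, none past 1 either way. Its arguments: {"type":"object","properties":{"deltas":{"type":"array","items":{"type":"array"}},"gripper":{"type":"number"}},"required":["deltas"]}

```bash
ls; mkdir -p pics
cat > h.py <<'E'
import numpy as np, cv2
from scipy.spatial.transform import Rotation as R
from plant import ctrl
def K(s):
    f=200/np.tan(np.radians(s["vertical_fov"])/2)
    return np.array([[f,0,s["cx"]],[0,f,s["cy"]],[0,0,1.]])
def proj(s,P):
    return cv2.projectPoints(np.atleast_2d(np.float64(P)),np.float64(s["rvec"]),np.float64(s["tvec"]),K(s),None)[0][:,0]
def onz(s,px,z):
    Rm=cv2.Rodrigues(np.float64(s["rvec"]))[0]; t=np.float64(s["tvec"]).ravel()
    c=-Rm.T@t; d=Rm.T@np.linalg.inv(K(s))@np.array([px[0],px[1],1.])
    return c+d*(z-c[2])/d[2]
def save(s,n,crop=None,k=1):
    im=s["color"][:,:,::-1]
    if crop: x0,y0,x1,y1=crop; im=im[y0:y1,x0:x1]
    cv2.imwrite("pics/"+n,cv2.resize(im,None,fx=k,fy=k,interpolation=cv2.INTER_CUBIC))
E
python3 - <<'E'
from h import *
import pickle
o=ctrl.get_obs(); print({k:np.round(v,3).tolist() for k,v in o.items()})
for n in ["top","scene"]:
    s=ctrl.snapshot(n); save(s,n+"0.png",k=1.25); pickle.dump(s,open(n+"0.pkl","wb"))
    print(n,[k for k in s if k!='color'],s["vertical_fov"],s["cx"],s["cy"])
    for t in ["analyser","plate","plate_grip","latch","latch_knob","spare","tray","puck","bottle","cup","cup2","beaker","jar","cuvettes","lip","seat","plate_toe","latch_pivot"]:
        try:
            r=ctrl.boxes_of(s,t)
            print(t,[(round(float(a["conf"]),2),np.round(np.array(a["xy"])*[640,400],1).tolist()) for a in r][:4])
        except Exception as e: print(t,e)
E
```

```text
pics
{'clock': 0.0, 'joint_pos': [-54.254, 20.591, 0.634, -0.021, -70.136, -16.509], 'qvel': [-0.063, 0.126, -0.026, 0.02, 0.019, -0.111], 'tau': [-0.0, -58.271, 29.308, 6.998, 0.007, -0.0], 'tool_pos': [0.222, -0.637, 0.291], 'orientation': [179.905, -0.008, -160.769], 'force': [-1.035, -0.214, -0.38], 'moment': [0.01, 0.047, -0.03], 'gripper_force': 0.0, 'opening': 0.087}
top ['vertical_fov', 'cx', 'cy', 'rvec', 'tvec', 'shot'] 45.02934467831788 315.52272976825066 207.82367940298923
analyser [(0.64, [255.4, 195.5]), (0.39, [300.3, 131.8])]
plate [(0.95, [416.8, 199.3]), (0.77, [360.3, 132.2]), (0.62, [453.5, 279.8]), (0.59, [401.0, 283.5])]
plate_grip [(0.85, [452.8, 282.9]), (0.83, [421.5, 133.1]), (0.78, [399.3, 279.7]), (0.73, [363.4, 134.2])]
latch [(0.69, [243.2, 209.3])]
latch_knob [(0.49, [245.5, 212.1]), (0.42, [417.5, 198.3])]
spare [(0.74, [379.3, 223.2])]
tray [(0.6, [398.1, 202.5]), (0.57, [439.0, 233.9]), (0.35, [335.7, 187.6])]
puck []
bottle [(0.53, [334.5, 188.5])]
cup [(0.73, [255.8, 195.2]), (0.68, [300.4, 130.7]), (0.47, [439.1, 236.5])]
cup2 [(0.73, [255.8, 195.
[... 700 characters left out ...]
291.7])]
latch []
latch_knob [(0.44, [368.0, 147.6])]
spare [(0.82, [260.8, 244.1]), (0.51, [312.7, 260.0])]
tray [(0.96, [256.7, 274.2])]
puck [(0.46, [313.3, 257.7])]
bottle [(0.91, [329.0, 225.3])]
cup [(0.75, [285.8, 201.3]), (0.68, [195.6, 279.5])]
cup2 [(0.75, [285.8, 201.3]), (0.68, [195.6, 279.5])]
beaker [(0.71, [392.5, 117.6])]
jar [(0.73, [424.6, 142.0]), (0.67, [288.3, 201.5]), (0.49, [197.4, 278.8]), (0.29, [263.3, 245.0])]
cuvettes [(0.7, [408.0, 244.9])]
lip [(0.56, [377.7, 170.3]), (0.19, [198.0, 280.1])]
seat [(0.65, [378.5, 170.3])]
plate_toe [(0.91, [247.8, 297.1]), (0.72, [358.0, 303.6]), (0.67, [143.1, 263.1]), (0.61, [311.5, 356.0])]
latch_pivot [(0.85, [377.1, 172.1])]
```

View pics/top0.png

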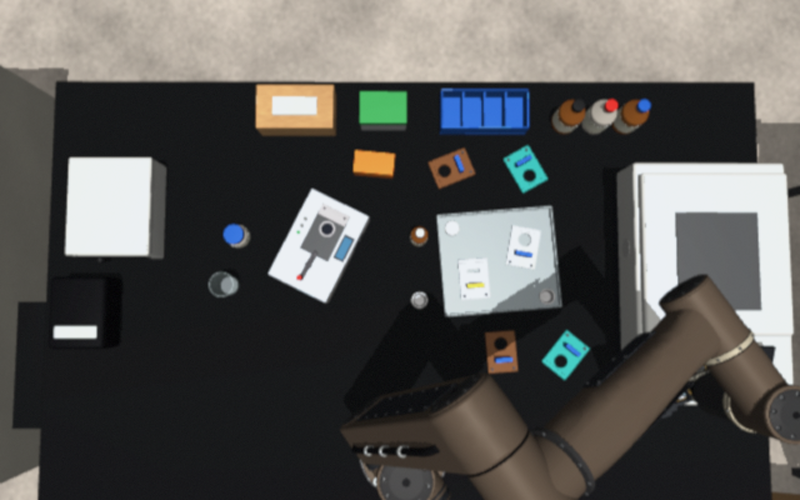

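View pics/scene0.png

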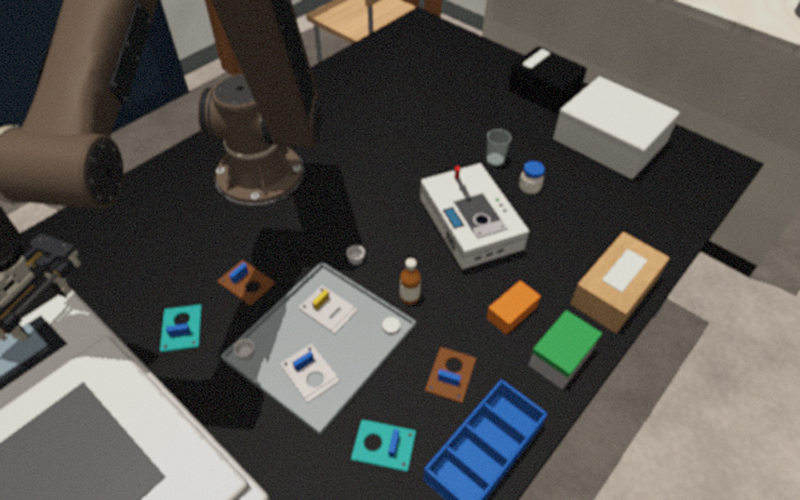

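Candidates for the blue-gripped plate in the top picture (native pixels):
- Pale plate in the tray at about (418,197).
- Brown look-alikes at (361,134) and (401,281).
- Turquoise look-alikes at (420,134) and (453,283).
- Yellow-gripped spare at (379,223).

I choose the aluminium one in the tray at (418,197). Next I measure it with a close crop.

```bash
cat > m.py <<'E'
from h import *
import pickle
s=pickle.load(open("top0.pkl","rb")); c=pickle.load(open("scene0.pkl","rb"))
def blob(s,win,f):
    x0,y0,x1,y1=win; im=s["color"][y0:y1,x0:x1]; h=cv2.cvtColor(im,cv2.COLOR_RGB2HSV).astype(int)
    m=f(h[...,0],h[...,1],h[...,2]).astype(np.uint8)
    n,l,st,ce=cv2.connectedComponentsWithStats(m); i=1+np.argmax(st[1:,4])
    pts=np.argwhere(l==i)[:,::-1].astype(np.float32)+[x0,y0]
    return pts
def rect(s,pts,z):
    P=np.array([onz(s,p,z)[:2] for p in pts],np.float32); r=cv2.minAreaRect(P*1000)
    return np.round(r[0],1),np.round(r[1],1),round(r[2],1)
def both(a,b):
    # triangulate
    Ps=[]
    for q in (s,c):
        Ps.append(K(q)@np.c_[cv2.Rodrigues(np.float64(q["rvec"]))[0],np.float64(q["tvec"]).reshape(3,1)])
    X=cv2.triangulatePoints(Ps[0],Ps[1],np.float64(a).reshape(2,1),np.float64(b).reshape(2,1)); return (X[:3]/X[3]).ravel()
blue=lambda h,S,v:(h>100)&(h<130)&(S>120)&(v>50)
red=lambda h,S,v:((h<8)|(h>172))&(S>130)&(v>60)
yel=lambda h,S,v:(h>20)&(h<35)&(S>130)
white=lambda h,S,v:(v>165)&(S<40)
g=blob(s,(405,180,435,215),blue); g2=blob(c,(225,270,265,300),blue)
print("lug top rect z=.041",rect(s,g,.041),"tri",both(g.mean(0),g2.mean(0)))
k=blob(s,(225,205,255,235),red); k2=blob(c,(350,125,385,155),red)
print("knob",k.mean(0),len(k),k2.mean(0),len(k2),both(k.mean(0),k2.mean(0)))
y=blob(s,(365,215,395,240),yel); print("yellow",rect(s,y,.041))
w=blob(s,(210,145,300,245),lambda h,S,v:(v>175)&(S<50)); print("deck",rect(s,w,.085),len(w))
for n,px,z in [("bottle",(334.5,188.5),.12),("plate corner",(418,198),.011)]: print(n,onz(s,px,z))
save(s,"crop_top.png",(205,140,465,245),3)
E
python3 m.py
```

```text
lug top rect z=.041 (array([ 542.5, -325.2]), array([41.4,  9.4]), 78.7) tri [ 0.54450427 -0.3277396   0.02694849]
knob [239.55555556 221.33333333] 9 [365.37142857 135.51428571] 35 [0.47506456 0.27212683 0.11699081]
yellow (array([ 456.6, -192.9]), array([ 6., 38.]), 6.5)
deck (array([560.5, 227.7]), array([171. , 254.6]), 63.6) 2896
bottle [ 0.58136939 -0.03700339  0.12      ]
plate corner [ 0.56113205 -0.33154723  0.011     ]
```

View pics/crop_top.png

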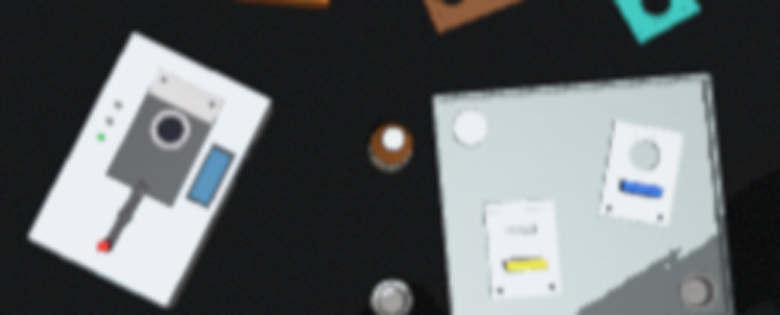

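The crop shows the blue-lugged pale plate in the tray, lug at crop (640,188), with its toe and window pointing up the picture. The analyser's lip is at (190,90), the red knob at (104,246), and the yellow-lugged spare at (522,247). My choice stands.

Next I plan the move over the knob.

```bash
cat >> h.py <<'E'
def plan(wps,start=None,dmax=190,tmax=33,lin=False):
    """wps: (x,y,z [m], yaw deg); start likewise (default: measured). Prints each call's final row."""
    if start is None:
        o=ctrl.get_obs(); start=(*o["tool_pos"],o["orientation"][2])
    p=np.array(start[:3],float); yaw=start[3]
    for w in wps:
        q=np.array(w[:3]); dy=(w[3]-yaw+180)%360-180 if len(w)<5 else w[3]-yaw
        n=int(np.ceil(max(np.linalg.norm(q-p)*1000/dmax,abs(dy)/tmax,1e-9)))
        p0,y0=p.copy(),yaw
        for i in range(1,n+1):
            t=p0+(q-p0)*i/n; ty=y0+dy*i/n
            Rt=R.from_euler('xyz',[180,0,yaw],degrees=True)
            sh=np.round(Rt.inv().apply(t-p)/.8,4); tu=round(-(ty-yaw)/90,4)
            print(sh.tolist(),tu,"->",np.round(t,4),round(ty,1))
            p=p+Rt.apply(sh*.8); yaw=yaw-tu*90
def an(x,y,z=0,c=(.5851,.2155),a=-26.4):
    a=np.radians(a); return np.array([c[0]+x*np.cos(a)-y*np.sin(a),c[1]+x*np.sin(a)+y*np.cos(a),z])
E
python3 - <<'E'
from h import *
plan([(.55,-.2,.32,-95),(.475,.272,.28,-26.4)])
E
```

```text
[-0.1889, 0.127, -0.0116] -0.2435 -> [ 0.3316 -0.4915  0.3014] -138.8
[-0.2227, 0.0474, -0.0116] -0.2436 -> [ 0.4408 -0.3458  0.3107] -116.9
[-0.2243, -0.0392, -0.0116] -0.2435 -> [ 0.55 -0.2   0.32] -95.0
[-0.1932, 0.0483, 0.0167] -0.2541 -> [ 0.525  -0.0426  0.3067] -72.1
[-0.1967, -0.0306, 0.0166] -0.2541 -> [0.5    0.1147 0.2933] -49.3
[-0.1694, -0.1046, 0.0167] -0.2541 -> [0.475 0.272 0.28 ] -26.4
```

Call:
{"fn": "send_rows", "kwargs": {
  "deltas": [
    [[-0.19,0.127,-0.0116],-0.2435],
    [[-0.19,0.127,-0.0116],-0.2435],
    [[-0.19,0.127,-0.0116],-0.2435],
    [[-0.19,0.127,-0.0116],-0.2435],
    [[-0.19,0.127,-0.0116],-0.2435]
  ]
}}

```text
clock: 2.32
tool_pos: [0.3345, -0.4882, 0.3022]
orientation: [-179.9, 0.0, -138.7]
force: [0.1, -0.6, 0.5]
opening: 0.0876
gripper_force: 0.0
```

Call:
{"fn": "send_rows", "kwargs": {
  "deltas": [
    [[-0.223,0.047,-0.0116],-0.2436],
    [[-0.223,0.047,-0.0116],-0.2436],
    [[-0.223,0.047,-0.0116],-0.2436],
    [[-0.223,0.047,-0.0116],-0.2436],
    [[-0.223,0.047,-0.0116],-0.2436]
  ]
}}

```text
clock: 2.73
tool_pos: [0.4443, -0.3424, 0.3114]
orientation: [-179.9, 0.0, -116.7]
force: [-0.6, -0.9, -0.1]
opening: 0.0874
gripper_force: 0.0
```

Call:
{"fn": "send_rows", "kwargs": {
  "deltas": [
    [[-0.224,-0.039,-0.0116],-0.2435],
    [[-0.224,-0.039,-0.0116],-0.2435],
    [[-0.224,-0.039,-0.0116],-0.2435],
    [[-0.224,-0.039,-0.0116],-0.2435],
    [[-0.224,-0.039,-0.0116],-0.2435]
  ]
}}

```text
clock: 3.15
tool_pos: [0.5535, -0.1964, 0.3203]
orientation: [-179.9, 0.0, -94.8]
force: [-0.2, 0.2, -0.2]
opening: 0.0879
gripper_force: 0.0
```

Call:
{"fn": "send_rows", "kwargs": {
  "deltas": [
    [[-0.193,0.048,0.0167],-0.2541],
    [[-0.193,0.048,0.0167],-0.2541],
    [[-0.193,0.048,0.0167],-0.2541],
    [[-0.193,0.048,0.0167],-0.2541],
    [[-0.193,0.048,0.0167],-0.2541]
  ]
}}

```text
clock: 3.57
tool_pos: [0.5252, -0.0384, 0.3065]
orientation: [-180.0, 0.1, -71.8]
force: [-0.5, -0.4, -0.9]
opening: 0.0872
gripper_force: 0.0
```

Call:
{"fn": "send_rows", "kwargs": {
  "deltas": [
    [[-0.197,-0.031,0.0167],-0.2541],
    [[-0.197,-0.031,0.0167],-0.2541],
    [[-0.197,-0.031,0.0167],-0.2541],
    [[-0.197,-0.031,0.0167],-0.2541],
    [[-0.197,-0.031,0.0167],-0.2541]
  ]
}}

```text
clock: 3.98
tool_pos: [0.5008, 0.1191, 0.293]
orientation: [-180.0, 0.0, -49.0]
force: [0.4, -0.8, 0.2]
opening: 0.0878
gripper_force: 0.0
```

Call:
{"fn": "send_rows", "kwargs": {
  "deltas": [
    [[-0.169,-0.105,0.0167],-0.2541],
    [[-0.169,-0.105,0.0167],-0.2541],
    [[-0.169,-0.105,0.0167],-0.2541],
    [[-0.169,-0.105,0.0167],-0.2541],
    [[-0.169,-0.105,0.0167],-0.2541]
  ],
  "gripper": 0.5
}}

```text
clock: 4.4
tool_pos: [0.4765, 0.2767, 0.2792]
orientation: [-180.0, 0.0, -26.1]
force: [-0.4, -1.0, -0.1]
opening: 0.06
gripper_force: 0.0
```

Run:
```python
from h import *
import pickle
o=ctrl.get_obs(); print(o["clock"],o["tool_pos"],o["orientation"],o["joint_pos"],o["opening"])
s=ctrl.snapshot("wrist"); save(s,"w1.png",k=1.25); pickle.dump(s,open("w1.pkl","wb"))
print(np.round(proj(s,[an(-56.5e-3,-.042,.085),an(-56.5e-3,.042,.085),an(.0475,.04,.086),an(-.0865,0,.0925),an(-.1265,0,.121),an(-.155,-.085,.085),an(-.155,.085,.085)])*1.25,0).tolist())
```

```text
4.4 [0.47646495 0.27666034 0.27923132] [-1.79981814e+02  9.95091047e-04 -2.61385612e+01] [ 5.05108004e+01  9.42052499e+00 -1.62181298e+01 -5.73261915e-03
 -6.43438810e+01  1.33531196e+01] 0.059950379503152545
[[470.0, 136.0], [339.0, 136.0], [337.0, -52.0], [404.0, 185.0], [404.0, 257.0], [524.0, 282.0], [282.0, 281.0]]
```

View pics/w1.png

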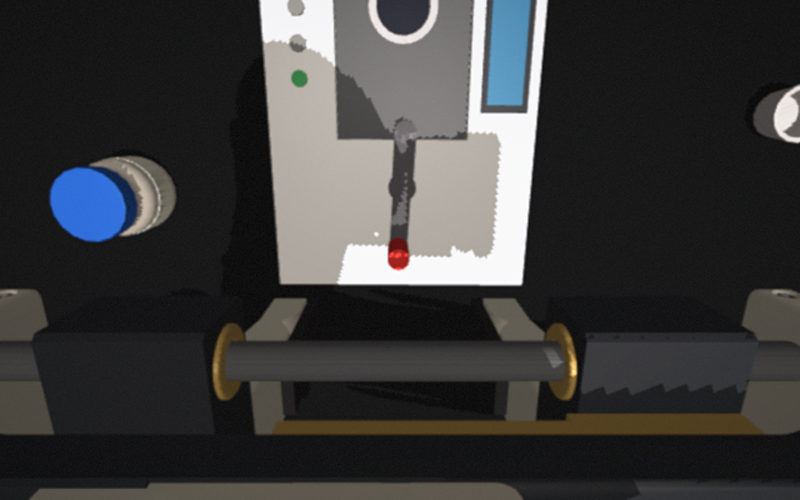

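The wrist picture shows the knob at (398,258) and the latch nearly shut. The pocket corners are at (337,139) and (467,139), within about 2 mm of my model. Next I go down and grip the knob.

Run:
```python
from h import *
k=an(-.1275,.0035); print(k)
plan([(k[0],k[1],.163,-26.4)])
```

```text
[0.47245297 0.27532598 0.        ]
[-0.0049, 0.0014, 0.1454] 0.0018 -> [0.4725 0.2753 0.163 ] -26.4
```

Call:
{"fn": "send_rows", "kwargs": {
  "deltas": [
    [[-0.003,0.0,0.05],0],
    [[-0.004,0.0,0.1],0],
    [[-0.004,0.0,0.14],0],
    [[-0.004,0.0,0.145],0],
    [[-0.004,0.0,0.145],0]
  ]
}}

```text
clock: 4.87
tool_pos: [0.4737, 0.2721, 0.1627]
orientation: [179.8, 0.0, -26.5]
force: [0.4, 0.1, 0.1]
opening: 0.0443
gripper_force: 0.0
```

Call:
{"fn": "send_rows", "kwargs": {
  "deltas": [
    [[0,0,0],0],
    [[0,0,0],0],
    [[0,0,0],0],
    [[0,0,0],0],
    [[0,0,0],0]
  ],
  "gripper": 0
}}

```text
clock: 5.28
tool_pos: [0.4744, 0.2739, 0.1651]
orientation: [-179.9, -0.0, -26.4]
force: [-0.8, -0.2, -1.1]
opening: 0.0163
gripper_force: 0.4
```

Call:
{"fn": "send_rows", "kwargs": {
  "deltas": [
    [[0,0,0],0],
    [[0,0,0],0],
    [[0,0,0],0],
    [[0,0,0],0],
    [[0,0,0],0]
  ]
}}

```text
clock: 5.7
tool_pos: [0.4743, 0.274, 0.1649]
orientation: [-179.9, -0.0, -26.4]
force: [-1.6, 0.4, 7.0]
opening: 0.013
gripper_force: 30.0
```

Run:
```python
from h import *
o=ctrl.get_obs(); print(o["clock"],o["tool_pos"],o["orientation"],o["opening"],o["gripper_force"],o["force"])
p=o["tool_pos"]; a=np.radians(-26.4); d=p[:2]-an(0,0)[:2]; print("in analyser",d[0]*np.cos(a)+d[1]*np.sin(a),-d[0]*np.sin(a)+d[1]*np.cos(a))
```

```text
5.7 [0.47431389 0.27396791 0.16486752] [-1.79927340e+02 -3.34090189e-02 -2.63697014e+01] 0.012957957943662638 30.002331733703613 [-1.56177849  0.35195008  6.97965592]
in analyser -0.1252293102757095 0.003110995376060424
```

```bash
cat > arc.py <<'E'
from h import *
def arc(th0,th1,n,r=.0367,piv=an(-.002-.0865,.0013)):
    o=ctrl.get_obs(); base=-26.4+np.degrees(.045)
    A=np.radians(-26.4)
    f=lambda t: piv[:2]+r*np.array([-np.cos(t)*np.cos(A)-np.sin(t)*np.sin(A), -np.cos(t)*np.sin(A)+np.sin(t)*np.cos(A)])
    ts=np.linspace(th0,th1,5*n+1)
    for c in range(n):
        t0=ts[5*c]; Rt=R.from_euler('xyz',[180,0,base-np.degrees(t0)],degrees=True); rows=[]
        for t in ts[5*c+1:5*c+6]:
            d=np.r_[f(t)-f(t0),0]; rows.append([np.round(Rt.inv().apply(d)/.8,3).tolist(),round((t-t0)/(np.pi/2),3)])
        print(rows)
    print("start f",f(th0),"end f",f(th1))
E
python3 -c "
from arc import *
arc(.045,1.67,3)"
```

```text
[[[0.0, -0.005, -0.0], np.float64(0.069)], [[0.002, -0.01, -0.0], np.float64(0.138)], [[0.003, -0.015, -0.0], np.float64(0.207)], [[0.005, -0.019, -0.0], np.float64(0.276)], [[0.008, -0.023, -0.0], np.float64(0.345)]]
[[[0.0, -0.005, -0.0], np.float64(0.069)], [[0.002, -0.01, -0.0], np.float64(0.138)], [[0.003, -0.015, -0.0], np.float64(0.207)], [[0.005, -0.019, -0.0], np.float64(0.276)], [[0.008, -0.023, -0.0], np.float64(0.345)]]
[[[0.0, -0.005, -0.0], np.float64(0.069)], [[0.002, -0.01, -0.0], np.float64(0.138)], [[0.003, -0.015, -0.0], np.float64(0.207)], [[0.005, -0.019, -0.0], np.float64(0.276)], [[0.008, -0.023, -0.0], np.float64(0.345)]]
start f [0.47430226 0.273795  ] end f [0.52590115 0.28710947]
```

Call:
{"fn": "send_rows", "kwargs": {
  "deltas": [
    [[0,-0.005,0],0.069],
    [[0.002,-0.01,0],0.138],
    [[0.003,-0.015,0],0.207],
    [[0.005,-0.019,0],0.276],
    [[0.008,-0.023,0],0.345]
  ]
}}

```text
clock: 6.12
tool_pos: [0.4883, 0.2884, 0.1649]
orientation: [-179.9, 0.1, -57.7]
force: [-4.7, 3.5, 4.8]
opening: 0.013
gripper_force: 30.0
```

Call:
{"fn": "send_rows", "kwargs": {
  "deltas": [
    [[0,-0.005,0],0.069],
    [[0.002,-0.01,0],0.138],
    [[0.003,-0.015,0],0.207],
    [[0.005,-0.019,0],0.276],
    [[0.008,-0.023,0],0.345]
  ]
}}

```text
clock: 6.53
tool_pos: [0.5077, 0.2935, 0.165]
orientation: [-179.9, 0.2, -88.8]
force: [-2.1, 5.7, 4.5]
opening: 0.013
gripper_force: 30.0
```

Call:
{"fn": "send_rows", "kwargs": {
  "deltas": [
    [[0,-0.005,0],0.069],
    [[0.002,-0.01,0],0.138],
    [[0.003,-0.015,0],0.207],
    [[0.005,-0.019,0],0.276],
    [[0.008,-0.023,0],0.345]
  ]
}}

```text
clock: 6.95
tool_pos: [0.5268, 0.2878, 0.165]
orientation: [-179.9, 0.3, -119.8]
force: [-6.4, 12.7, 4.3]
opening: 0.0134
gripper_force: 30.0
```

Call:
{"fn": "send_rows", "kwargs": {
  "deltas": [
    [[0,0,0],0],
    [[0,0,0],0],
    [[0,0,0],0],
    [[0,0,0],0],
    [[0,0,0],0]
  ]
}}

```text
clock: 7.37
tool_pos: [0.5265, 0.288, 0.165]
orientation: [-180.0, 0.3, -119.5]
force: [0.5, 6.7, 2.2]
opening: 0.0132
gripper_force: 30.0
```

Run:
```python
from h import *
o=ctrl.get_obs(); p=o["tool_pos"]; v=an(-.18,0); print(v,o["orientation"])
plan([(p[0],p[1],.25,-119.5),(v[0],v[1],.34,-26.4)])
```

```text
[0.42387188 0.29553433 0.        ] [-179.95181927    0.28328001 -119.49232488]
[0.0, 0.0, -0.1063] 0.0001 -> [0.5265 0.288  0.25  ] -119.5
[0.0183, 0.0387, -0.0375] -0.3448 -> [0.4923 0.2905 0.28  ] -88.5
[-0.0043, 0.0427, -0.0375] -0.3448 -> [0.4581 0.293  0.31  ] -57.4
[-0.0256, 0.0344, -0.0375] -0.3449 -> [0.4239 0.2955 0.34  ] -26.4
```

Call:
{"fn": "send_rows", "kwargs": {
  "deltas": [
    [[0,0,0],0],
    [[0,0,0],0],
    [[0,0,-0.03],0],
    [[0,0,-0.08],0],
    [[0,0,-0.106],0]
  ],
  "gripper": 0.4
}}

```text
clock: 7.78
tool_pos: [0.526, 0.2857, 0.2517]
orientation: [-179.9, 0.0, -119.5]
force: [1.1, 0.3, 2.1]
opening: 0.0341
gripper_force: 0.0
```

Call:
{"fn": "send_rows", "kwargs": {
  "deltas": [
    [[0.018,0.039,-0.0375],-0.345],
    [[0.018,0.039,-0.0375],-0.345],
    [[0.018,0.039,-0.0375],-0.345],
    [[0.018,0.039,-0.0375],-0.345],
    [[0.018,0.039,-0.0375],-0.345]
  ]
}}

```text
clock: 8.2
tool_pos: [0.4908, 0.2882, 0.2788]
orientation: [180.0, -0.0, -88.1]
force: [0.8, 0.9, -0.4]
opening: 0.0349
gripper_force: 0.0
```

Call:
{"fn": "send_rows", "kwargs": {
  "deltas": [
    [[-0.004,0.043,-0.0375],-0.345],
    [[-0.004,0.043,-0.0375],-0.345],
    [[-0.004,0.043,-0.0375],-0.345],
    [[-0.004,0.043,-0.0375],-0.345],
    [[-0.004,0.043,-0.0375],-0.345]
  ]
}}

```text
clock: 8.62
tool_pos: [0.4563, 0.2905, 0.3087]
orientation: [180.0, -0.0, -57.0]
force: [0.2, 0.4, 0.2]
opening: 0.035
gripper_force: 0.0
```

Call:
{"fn": "send_rows", "kwargs": {
  "deltas": [
    [[-0.026,0.034,-0.0375],-0.345],
    [[-0.026,0.034,-0.0375],-0.345],
    [[-0.026,0.034,-0.0375],-0.345],
    [[-0.026,0.034,-0.0375],-0.345],
    [[-0.026,0.034,-0.0375],-0.345]
  ]
}}

```text
clock: 9.03
tool_pos: [0.4222, 0.2934, 0.3387]
orientation: [180.0, 0.0, -26.0]
force: [-0.1, -0.0, -0.9]
opening: 0.0352
gripper_force: 0.0
```

Call:
{"fn": "send_rows", "kwargs": {
  "deltas": [
    [[0,0,0],0],
    [[0,0,0],0],
    [[0,0,0],0],
    [[0,0,0],0],
    [[0,0,0],0]
  ],
  "gripper": 1
}}

```text
clock: 9.45
tool_pos: [0.4226, 0.2937, 0.3386]
orientation: [180.0, 0.0, -26.5]
force: [0.7, -0.5, 0.1]
opening: 0.063
gripper_force: 0.0
```

Run:
```python
from h import *
import pickle
o=ctrl.get_obs(); print(o["clock"],o["tool_pos"],o["orientation"])
s=ctrl.snapshot("wrist"); save(s,"w2.png",k=1.25); pickle.dump(s,open("w2.pkl","wb"))
print(np.round(proj(s,[an(-56.5e-3,-.042,.085),an(-56.5e-3,.042,.085),an(.0475,-.04,.0895),an(.0475,.04,.0895),an(.0775,-.04,.0895),an(.0775,.04,.0895),an(-.155,-.085,.085),an(-.155,.085,.085)])*1.25,0).tolist())
```

```text
9.45 [0.4226466  0.29372837 0.33860242] [ 1.79981164e+02  1.54778377e-03 -2.64583733e+01]
[[448.0, 56.0], [334.0, 56.0], [451.0, -115.0], [330.0, -115.0], [452.0, -171.0], [328.0, -171.0], [497.0, 190.0], [285.0, 190.0]]
```

View pics/w2.png

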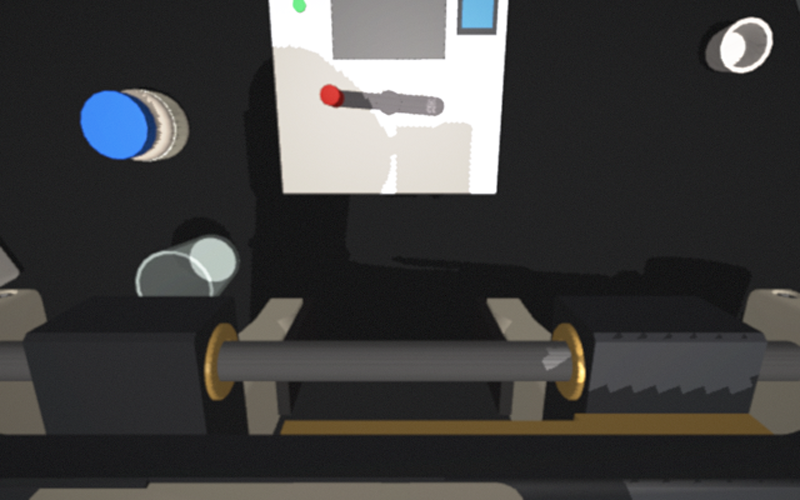

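The latch stands at its stop: knob at (331,95), nose at (436,105), clear of the pocket. The seat sits about 2 mm towards -x and 1.3 mm towards +y of my model. On the way to the plate I take one view with the lip in frame.

Run:
```python
from h import *
v=an(-.05,0);plan([(v[0],v[1],.36,-26.4)])
```

```text
[0.1629, -0.0028, -0.0267] -0.0005 -> [0.5403 0.2377 0.36  ] -26.4
```

Call:
{"fn": "send_rows", "kwargs": {
  "deltas": [
    [[0.163,-0.003,-0.0267],0],
    [[0.163,-0.003,-0.0267],0],
    [[0.163,-0.003,-0.0267],0],
    [[0.163,-0.003,-0.0267],0],
    [[0.163,-0.003,-0.0267],0]
  ]
}}

```text
clock: 9.92
tool_pos: [0.5426, 0.2367, 0.3595]
orientation: [179.9, 0.0, -26.6]
force: [-0.2, 0.4, 0.6]
opening: 0.0872
gripper_force: 0.0
```

Run:
```python
from h import *
import pickle
s=ctrl.snapshot("wrist"); s=ctrl.snapshot("wrist"); save(s,"w3.png",k=1.25); pickle.dump(s,open("w3.pkl","wb"))
c=an(-.0021,.0013)[:2]
q=lambda x,y,z:an(x,y,z,c)
names=["pk-56-42","pk-56+42","lip47-40","lip47+40","lip77-40","lip77+40","box-155-85","box-155+85","box100-85","box100+85"]
P=[q(-.0565,-.042,.085),q(-.0565,.042,.085),q(.0475,-.04,.0895),q(.0475,.04,.0895),q(.0775,-.04,.0895),q(.0775,.04,.0895),q(-.155,-.085,.085),q(-.155,.085,.085),q(.1,-.085,.085),q(.1,.085,.085)]
for n,p in zip(names,proj(s,P)): print(n,np.round(p*1.25,1))
```

```text
pk-56-42 [440.5 226.9]
pk-56+42 [343.6 227.1]
lip47-40 [442.1  99.8]
lip47+40 [341. 100.]
lip77-40 [443.2  58.7]
lip77+40 [339.6  59. ]
box-155-85 [483.9 330.5]
box-155+85 [300.9 330.8]
box100-85 [501.9  27.8]
box100+85 [280.7  28.3]
```

View pics/w3.png

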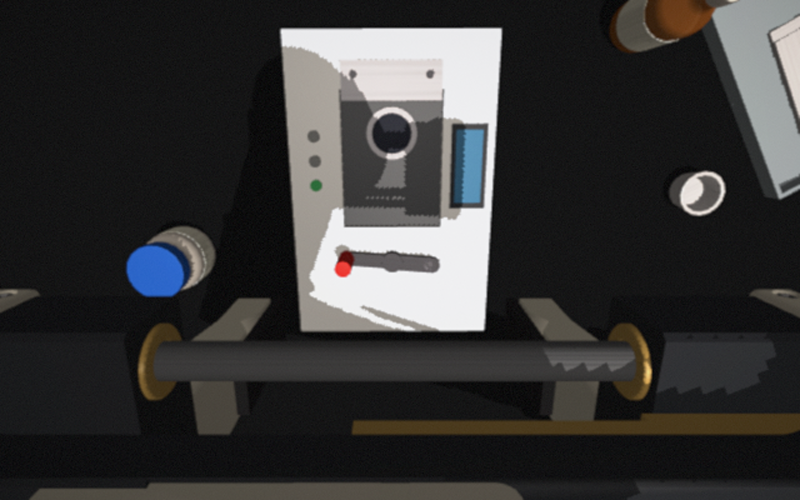

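The model now matches within a pixel: pocket corners at (343,226) and (441,226), lip front edge at row 100. Next I go to the plate.

Run:
```python
from h import *
a=np.radians(-11.3); g=np.array([.543,-.326]); v=g-.10*np.array([np.cos(a),np.sin(a)])
plan([(v[0],v[1],.29,-11.3)])
```

```text
[0.0655, 0.2207, 0.0289] -0.0563 -> [0.5086 0.0563 0.3363] -21.4
[0.0458, 0.2255, 0.029] -0.0562 -> [ 0.4768 -0.125   0.3131] -16.4
[0.0257, 0.2288, 0.0289] -0.0563 -> [ 0.4449 -0.3064  0.29  ] -11.3
```

Call:
{"fn": "send_rows", "kwargs": {
  "deltas": [
    [[0.065,0.221,0.029],-0.056],
    [[0.065,0.221,0.029],-0.056],
    [[0.065,0.221,0.029],-0.056],
    [[0.065,0.221,0.029],-0.056],
    [[0.065,0.221,0.029],-0.056]
  ]
}}

```text
clock: 10.43
tool_pos: [0.5058, 0.054, 0.3366]
orientation: [180.0, 0.0, -21.3]
force: [-0.2, -0.8, -0.9]
opening: 0.0877
gripper_force: 0.0
```

Call:
{"fn": "send_rows", "kwargs": {
  "deltas": [
    [[0.046,0.225,0.029],-0.056],
    [[0.046,0.225,0.029],-0.056],
    [[0.046,0.225,0.029],-0.056],
    [[0.046,0.225,0.029],-0.056],
    [[0.046,0.225,0.029],-0.056]
  ]
}}

```text
clock: 10.85
tool_pos: [0.475, -0.1266, 0.3133]
orientation: [180.0, 0.0, -16.3]
force: [0.6, -0.4, -0.9]
opening: 0.0877
gripper_force: 0.0
```

Call:
{"fn": "send_rows", "kwargs": {
  "deltas": [
    [[0.026,0.229,0.029],-0.056],
    [[0.026,0.229,0.029],-0.056],
    [[0.026,0.229,0.029],-0.056],
    [[0.026,0.229,0.029],-0.056],
    [[0.026,0.229,0.029],-0.056]
  ]
}}

```text
clock: 11.27
tool_pos: [0.4442, -0.3082, 0.2899]
orientation: [180.0, 0.0, -11.3]
force: [0.3, 0.7, -0.3]
opening: 0.0878
gripper_force: 0.0
```

Call:
{"fn": "send_rows", "kwargs": {
  "deltas": [
    [[0,0,0],0],
    [[0,0,0],0],
    [[0,0,0],0],
    [[0,0,0],0],
    [[0,0,0],0]
  ]
}}

```text
clock: 11.68
tool_pos: [0.4461, -0.3049, 0.2909]
orientation: [-180.0, -0.0, -11.2]
force: [-0.4, 0.4, -0.8]
opening: 0.0879
gripper_force: 0.0
```

Run:
```python
from m import *
s=ctrl.snapshot("wrist"); pickle.dump(s,open("w4.pkl","wb")); save(s,"w4.png",k=1.25)
o=ctrl.get_obs(); print(o["tool_pos"],o["orientation"])
p=proj(s,[.543,-.326,.041])[0]; print("exp",p*1.25)
x,y=p.astype(int)
g=blob(s,(max(0,x-70),max(0,y-50),x+70,y+50),blue); print("lug",g.mean(0)*1.25,len(g),rect(s,g,.041))
```

```text
lug top rect z=.041 (array([ 542.5, -325.2]), array([41.4,  9.4]), 78.7) tri [ 0.54450427 -0.3277396   0.02694849]
knob [239.55555556 221.33333333] 9 [365.37142857 135.51428571] 35 [0.47506456 0.27212683 0.11699081]
yellow (array([ 456.6, -192.9]), array([ 6., 38.]), 6.5)
deck (array([560.5, 227.7]), array([171. , 254.6]), 63.6) 2896
bottle [ 0.58136939 -0.03700339  0.12      ]
plate corner [ 0.56113205 -0.33154723  0.011     ]
[ 0.44604397 -0.30509032  0.29089839] [-1.79999549e+02 -4.44735371e-02 -1.11702929e+01]
exp [396.65256025  91.72162021]
lug [397.4599359   93.76602564] 624 (array([ 541.5, -326.3]), array([43.1, 11.7]), 80.4)
```

View pics/w4.png

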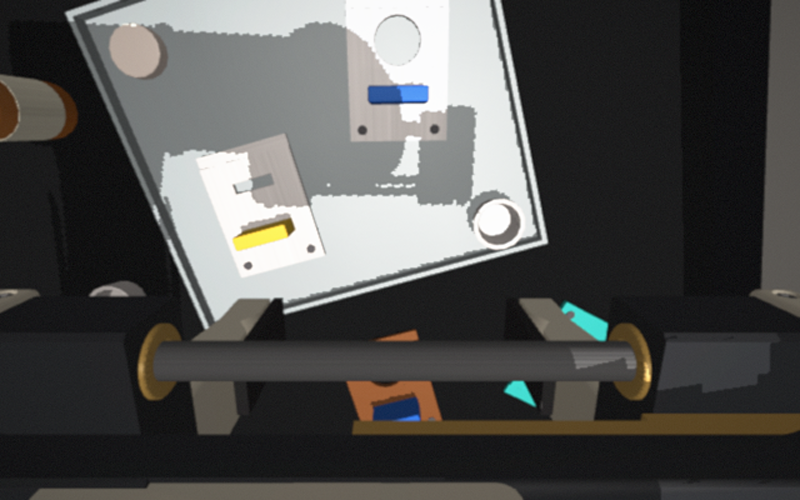

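The plate lies almost square to the tool, lug at (398,94) and heel edge along row 140. I go in for the grip.

Run:
```python
from h import *
plan([(.5415,-.3263,.15,-10.4),(.5415,-.3263,.082,-10.4)])
```

```text
[0.1222, 0.0029, 0.1761] -0.0086 -> [ 0.5415 -0.3263  0.15  ] -10.4
[-0.0, -0.0, 0.085] 0.0 -> [ 0.5415 -0.3263  0.082 ] -10.4
```

Call:
{"fn": "send_rows", "kwargs": {
  "deltas": [
    [[0.122,0.003,0.176],-0.0086],
    [[0.122,0.003,0.176],-0.0086],
    [[0.122,0.003,0.176],-0.0086],
    [[0.122,0.003,0.176],-0.0086],
    [[0.122,0.003,0.176],-0.0086]
  ]
}}

```text
clock: 12.15
tool_pos: [0.5414, -0.3263, 0.1419]
orientation: [-179.9, 0.5, -10.5]
force: [-0.2, -0.1, -0.4]
opening: 0.0875
gripper_force: 0.0
```

Call:
{"fn": "send_rows", "kwargs": {
  "deltas": [
    [[0,0,0],0],
    [[0,0,0.03],0],
    [[0,0,0.06],0],
    [[0,0,0.08],0],
    [[0,0,0.085],0]
  ]
}}

```text
clock: 12.57
tool_pos: [0.5399, -0.3268, 0.0811]
orientation: [-180.0, 0.1, -10.5]
force: [-0.2, -0.6, 0.9]
opening: 0.0879
gripper_force: 0.0
```

Call:
{"fn": "send_rows", "kwargs": {
  "deltas": [
    [[0,0,0],0],
    [[0,0,0],0],
    [[0,0,0],0],
    [[0,0,0],0],
    [[0,0,0],0]
  ]
}}

```text
clock: 12.98
tool_pos: [0.5415, -0.3277, 0.083]
orientation: [180.0, -0.1, -10.5]
force: [-0.4, 0.5, 0.8]
opening: 0.0876
gripper_force: 0.0
```

```bash
python3 -c "
from h import *
o=ctrl.get_obs(); print(o['tool_pos'],o['orientation'],o['force'])"
```

```text
[ 0.54145005 -0.327735    0.08302084] [ 1.79989921e+02 -1.17706163e-01 -1.04981566e+01] [-0.42542293  0.46164427  0.7657425 ]
```

Grip, then lift 40 mm.

Call:
{"fn": "send_rows", "kwargs": {
  "deltas": [
    [[0,0,0],0],
    [[0,0,0],0],
    [[0,0,0],0],
    [[0,0,0],0],
    [[0,0,0],0]
  ],
  "gripper": 0
}}

```text
clock: 13.4
tool_pos: [0.5408, -0.3276, 0.0816]
orientation: [-180.0, 0.0, -10.5]
force: [-1.2, -0.4, -0.4]
opening: 0.0597
gripper_force: 0.0
```

Call:
{"fn": "send_rows", "kwargs": {
  "deltas": [
    [[0,0,0],0],
    [[0,0,0],0],
    [[0,0,0],0],
    [[0,0,0],0],
    [[0,0,0],0]
  ]
}}

```text
clock: 13.82
tool_pos: [0.5409, -0.3276, 0.0816]
orientation: [-180.0, 0.0, -10.5]
force: [-0.2, -0.1, -0.5]
opening: 0.0458
gripper_force: 30.0
```

Call:
{"fn": "send_rows", "kwargs": {
  "deltas": [
    [[0,0,-0.01],0],
    [[0,0,-0.02],0],
    [[0,0,-0.03],0],
    [[0,0,-0.04],0],
    [[0,0,-0.05],0]
  ]
}}

```text
clock: 14.23
tool_pos: [0.5411, -0.3277, 0.123]
orientation: [180.0, -0.0, -10.5]
force: [-0.5, 0.1, -2.1]
opening: 0.0456
gripper_force: 30.0
```

Call:
{"fn": "send_rows", "kwargs": {
  "deltas": [
    [[0,0,-0.02],0],
    [[0,0,-0.04],0],
    [[0,0,-0.08],0],
    [[0,0,-0.12],0],
    [[0,0,-0.15],0]
  ]
}}

```text
clock: 14.65
tool_pos: [0.5412, -0.3279, 0.2453]
orientation: [180.0, -0.1, -10.5]
force: [0.6, -0.4, -1.1]
opening: 0.0455
gripper_force: 30.0
```

```bash
cat > tilt.py <<'E'
from h import *
from scipy.optimize import least_squares
def show(name,crop=None,k=1.25):
    s=ctrl.snapshot("wrist"); save(s,name,crop,k)
    o=ctrl.get_obs(); print(o["clock"],np.round(o["tool_pos"],4),np.round(o["orientation"],2),o["opening"],np.round(o["force"],1))
    Rt=R.from_euler('xyz',o["orientation"],degrees=True)
    for th in (0,10):
        # plate points about the grip pivot (plate frame, pivot 24 above plate top), tilt th toe-down
        a=np.radians(th); out=[]
        for X,Y,Z in [(-35,-40,-24),(-35,40,-24),(75,-40,-26),(75,40,-26),(6,-23,6),(6,23,6)]:
            x=X*np.cos(a)+Z*np.sin(a); z=-X*np.sin(a)+Z*np.cos(a)
            w=o["tool_pos"]+Rt.apply([x/1e3,-Y/1e3,.047-z/1e3]); out.append(w)
        print(th,np.round(proj(s,out)*k-(0 if not crop else np.array(crop[:2])*k)).tolist())
    return s
E
python3 -c "
from tilt import *
show('w5.png')"
```

```text
14.7 [ 0.5429 -0.3288  0.2504] [179.85  -0.53 -10.44] 0.04567220049815615 [ 1.9 -0.9  4.5]
0 [[491.0, 390.0], [300.0, 390.0], [510.0, 114.0], [282.0, 114.0], [467.0, 334.0], [325.0, 334.0]]
10 [[494.0, 407.0], [297.0, 407.0], [500.0, 130.0], [291.0, 130.0], [466.0, 330.0], [325.0, 330.0]]
```

View pics/w5.png

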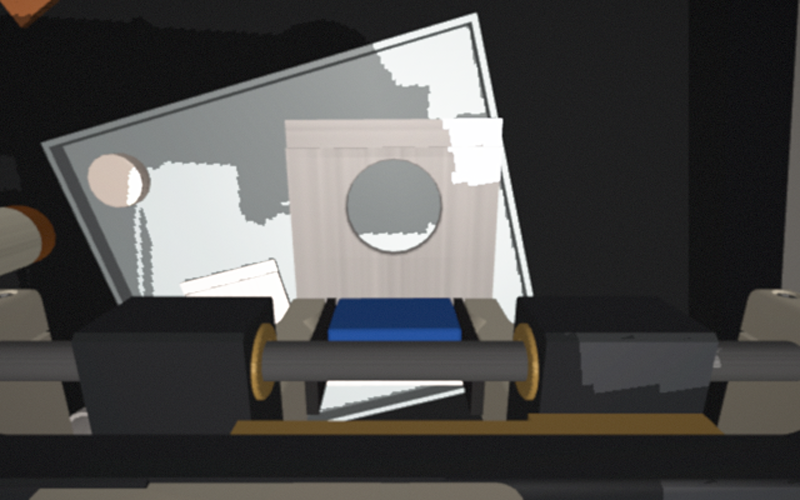

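The picture shows the plate held by the lug with the toe edge along row 120, corners at (285,121) and (502,119). It seems to droop toe-down by about 5°, which is the direction I want. The tool was still moving, so I measure again in a settled pose over the dark bench on the way.

Run:
```python
from h import *
plan([(.541,-.328,.33,-10.5),(.49,.06,.33,-26.4)],dmax=150)
```

```text
[-0.0025, -0.0006, -0.0995] 0.0006 -> [ 0.541 -0.328  0.33 ] -10.5
[-0.0504, -0.1551, -0.0] 0.0589 -> [ 0.524  -0.1987  0.33  ] -15.8
[-0.0644, -0.1498, -0.0] 0.0589 -> [ 0.507  -0.0693  0.33  ] -21.1
[-0.078, -0.1431, -0.0] 0.0589 -> [0.49 0.06 0.33] -26.4
```

Call:
{"fn": "send_rows", "kwargs": {
  "deltas": [
    [[0,0,-0.02],0],
    [[0,0,-0.04],0],
    [[0,0,-0.07],0],
    [[0,0,-0.09],0],
    [[0,0,-0.1],0]
  ]
}}

```text
clock: 15.12
tool_pos: [0.5413, -0.3279, 0.325]
orientation: [180.0, -0.2, -10.5]
force: [0.1, -0.6, -1.0]
opening: 0.0455
gripper_force: 30.0
```

Call:
{"fn": "send_rows", "kwargs": {
  "deltas": [
    [[-0.006,-0.02,0],0.006],
    [[-0.015,-0.05,0],0.018],
    [[-0.027,-0.085,0],0.032],
    [[-0.039,-0.12,0],0.046],
    [[-0.05,-0.155,0],0.059]
  ]
}}

```text
clock: 15.53
tool_pos: [0.5233, -0.1973, 0.3212]
orientation: [-180.0, 0.0, -15.9]
force: [0.4, 1.4, -1.5]
opening: 0.0455
gripper_force: 30.0
```

Call:
{"fn": "send_rows", "kwargs": {
  "deltas": [
    [[-0.013,-0.03,0],0.012],
    [[-0.026,-0.06,0],0.024],
    [[-0.039,-0.09,0],0.036],
    [[-0.052,-0.12,0],0.048],
    [[-0.064,-0.15,0],0.059]
  ]
}}

```text
clock: 15.95
tool_pos: [0.5067, -0.0678, 0.3215]
orientation: [-180.0, 0.0, -21.2]
force: [-0.0, 0.9, -2.6]
opening: 0.0462
gripper_force: 30.0
```

Call:
{"fn": "send_rows", "kwargs": {
  "deltas": [
    [[-0.02,-0.036,0],0.015],
    [[-0.039,-0.07,0],0.03],
    [[-0.055,-0.1,0],0.042],
    [[-0.07,-0.128,0],0.053],
    [[-0.078,-0.143,0],0.059]
  ]
}}

```text
clock: 16.37
tool_pos: [0.4898, 0.0623, 0.3215]
orientation: [-180.0, 0.0, -26.4]
force: [0.5, -0.4, -2.1]
opening: 0.0452
gripper_force: 30.0
```

Call:
{"fn": "send_rows", "kwargs": {
  "deltas": [
    [[0,0,0],0],
    [[0,0,0],0],
    [[0,0,0],0],
    [[0,0,0],0],
    [[0,0,0],0]
  ]
}}

```text
clock: 16.78
tool_pos: [0.4906, 0.0595, 0.3216]
orientation: [180.0, 0.0, -26.5]
force: [-0.3, 0.4, -2.0]
opening: 0.0459
gripper_force: 30.0
```

```bash
python3 -c "
from tilt import *
import pickle
s=show('w6.png'); pickle.dump((s,ctrl.get_obs()),open('w6.pkl','wb'))"
```

```text
16.8333 [0.4906 0.0595 0.3216] [ 1.7999e+02  1.0000e-02 -2.6500e+01] 0.045828279858995215 [ 0.2 -0.5 -2.1]
0 [[486.0, 388.0], [300.0, 388.0], [503.0, 121.0], [283.0, 121.0], [461.0, 333.0], [324.0, 333.0]]
10 [[489.0, 405.0], [297.0, 405.0], [494.0, 137.0], [292.0, 137.0], [460.0, 329.0], [325.0, 329.0]]
```

View pics/w6.png

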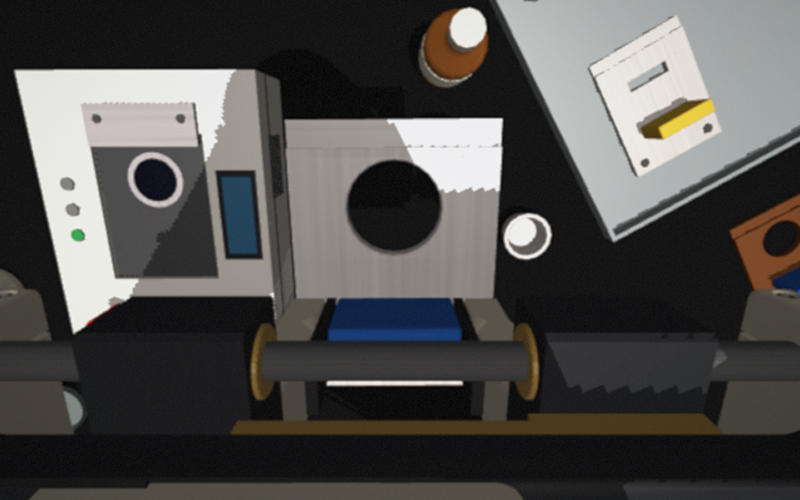

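The toe edge is still at row 120 with a width of 217 px, so the plate hangs flat and the grip holds it without droop. The tool can only turn about its own axis. I will tilt the plate in the pads by resting the heel on the analyser's far top edge (x=+100, toe hanging outside) and pressing down a few mm.

```bash
cat >> h.py <<'E'
C=an(-.0021,.0013)[:2]
def A(x,y=0,z=0): return an(x,y,z,C)
def inA(p):
    a=np.radians(-26.4); d=np.array(p[:2])-C; return np.array([d[0]*np.cos(a)+d[1]*np.sin(a),-d[0]*np.sin(a)+d[1]*np.cos(a)])
E
python3 - <<'E'
from h import *
import pickle
s=pickle.load(open("top0.pkl","rb")); print("cuv",onz(s,(299,131.6),.045))
v=A(.1255); print(v)
plan([(v[0],v[1],.30,-26.4),(v[0],v[1],.175,-26.4)],dmax=150)
E
```

```text
cuv [0.7864698  0.08212242 0.045     ]
[0.69620886 0.16179644 0.        ]
[0.0865, -0.1145, 0.0135] -0.0005 -> [0.5934 0.1107 0.3108] -26.4
[0.0865, -0.1145, 0.0135] -0.0006 -> [0.6962 0.1618 0.3   ] -26.4
[0.0, 0.0, 0.1563] 0.0 -> [0.6962 0.1618 0.175 ] -26.4
```

Call:
{"fn": "send_rows", "kwargs": {
  "deltas": [
    [[0.015,-0.02,0.003],0],
    [[0.035,-0.047,0.006],0],
    [[0.056,-0.074,0.009],0],
    [[0.075,-0.1,0.012],0],
    [[0.0865,-0.1145,0.0135],0]
  ]
}}

```text
clock: 17.25
tool_pos: [0.5955, 0.1118, 0.3099]
orientation: [180.0, 0.0, -26.5]
force: [0.7, -0.6, -1.9]
opening: 0.0456
gripper_force: 30.0
```

Call:
{"fn": "send_rows", "kwargs": {
  "deltas": [
    [[0.015,-0.02,0.003],0],
    [[0.035,-0.047,0.006],0],
    [[0.056,-0.074,0.009],0],
    [[0.075,-0.1,0.012],0],
    [[0.0865,-0.1145,0.0135],0]
  ]
}}

```text
clock: 17.67
tool_pos: [0.6982, 0.1629, 0.2985]
orientation: [179.9, 0.0, -26.5]
force: [-0.3, -0.8, -2.3]
opening: 0.0455
gripper_force: 30.0
```

Call:
{"fn": "send_rows", "kwargs": {
  "deltas": [
    [[0,0,0.03],0],
    [[0,0,0.07],0],
    [[0,0,0.11],0],
    [[0,0,0.14],0],
    [[0,0,0.15],0]
  ]
}}

```text
clock: 18.08
tool_pos: [0.6942, 0.1612, 0.1747]
orientation: [179.7, 0.3, -26.5]
force: [-0.8, 0.5, -2.8]
opening: 0.0456
gripper_force: 30.0
```

Call:
{"fn": "send_rows", "kwargs": {
  "deltas": [
    [[0,0,0],0],
    [[0,0,0],0],
    [[0,0,0],0],
    [[0,0,0],0],
    [[0,0,0],0]
  ]
}}

```text
clock: 18.5
tool_pos: [0.6968, 0.1629, 0.1821]
orientation: [-179.9, -0.1, -26.4]
force: [0.3, -0.3, -2.0]
opening: 0.0459
gripper_force: 30.0
```

```bash
cat > toe.py <<'E'
from h import *
def toe():
    s=ctrl.snapshot("wrist"); g=cv2.cvtColor(s["color"],cv2.COLOR_RGB2GRAY).astype(float); cv2.imwrite("pics/last.png",s["color"][:,:,::-1])
    o=ctrl.get_obs(); print(round(o["clock"],2),np.round(o["tool_pos"],4),np.round(o["orientation"],2),np.round(o["force"],1),"inA",np.round(inA(o["tool_pos"])*1e3,1))
    gy=np.diff(g[85:125,235:390],axis=0); m=gy.mean(1); print("toe rows(x1.25):",[(round((85+i+1)*1.25,1),round(m[i])) for i in np.argsort(-abs(m))[:4]])
    h=g[298:330,270:360].mean(1); d=np.diff(h); print("heel rows:",[(round((299+i)*1.25,1),round(d[i])) for i in np.argsort(-abs(d))[:4]])
    for r in (104,108,112): 
        dx=np.diff(g[r,210:420]); i=np.argsort(-abs(dx))[:4]; print("row",r,sorted([(round((211+j)*1.25),round(dx[j])) for j in i]))
    return s
E
python3 -c "
from toe import *; toe()"
```

```text
18.55 [0.6966 0.1629 0.1817] [-1.7989e+02 -8.0000e-02 -2.6430e+01] [-0.8  0.1 -2. ] inA [125.4   1.1]
toe rows(x1.25): [(np.float64(118.8), 88), (np.float64(117.5), 50), (np.float64(120.0), 41), (np.float64(121.2), 7)]
heel rows: [(np.float64(380.0), 97), (np.float64(381.2), 85), (np.float64(385.0), -40), (np.float64(386.2), 27)]
row 104 [(285, 71), (286, 67), (502, -128), (504, -54)]
row 108 [(285, 74), (286, 75), (501, -68), (502, -128)]
row 112 [(285, 57), (286, 69), (501, -83), (502, -140)]
```

Call:
{"fn": "send_rows", "kwargs": {
  "deltas": [
    [[0,0,0.006],0],
    [[0,0,0.012],0],
    [[0,0,0.018],0],
    [[0,0,0.022],0],
    [[0,0,0.024],0]
  ]
}}

```text
clock: 18.97
tool_pos: [0.6965, 0.1622, 0.1614]
orientation: [180.0, -0.1, -26.4]
force: [-2.6, -2.9, 10.4]
opening: 0.046
gripper_force: 30.0
```

Call:
{"fn": "send_rows", "kwargs": {
  "deltas": [
    [[0,0,0.001],0],
    [[0,0,0.002],0],
    [[0,0,0.003],0],
    [[0,0,0.004],0],
    [[0,0,0.004],0]
  ]
}}

```text
clock: 19.38
tool_pos: [0.6973, 0.1618, 0.1598]
orientation: [-180.0, -0.2, -26.4]
force: [0.0, -4.0, 10.0]
opening: 0.0457
gripper_force: 30.0
```

```bash
python3 -c "
from toe import *; toe()"
```

```text
19.43 [0.6973 0.1618 0.1598] [-1.7998e+02 -1.7000e-01 -2.6400e+01] [-0.3 -4.2  9.3] inA [126.5   0.5]
toe rows(x1.25): [(np.float64(125.0), 87), (np.float64(123.8), 63), (np.float64(126.2), 39), (np.float64(117.5), -6)]
heel rows: [(np.float64(380.0), 103), (np.float64(411.2), -87), (np.float64(381.2), 78), (np.float64(410.0), -23)]
row 104 [(289, 81), (290, 76), (499, -127), (500, -72)]
row 108 [(289, 73), (290, 75), (499, -126), (500, -63)]
row 112 [(289, 59), (290, 74), (498, -68), (499, -125)]
```

Pressing with about 10 N tilts the plate in the pads, now about 4°. I press a bit further.

Call:
{"fn": "send_rows", "kwargs": {
  "deltas": [
    [[0,0,0.001],0],
    [[0,0,0.002],0],
    [[0,0,0.003],0],
    [[0,0,0.003],0],
    [[0,0,0.003],0]
  ]
}}

```text
clock: 19.85
tool_pos: [0.698, 0.1614, 0.1581]
orientation: [-179.9, -0.3, -26.4]
force: [2.4, -6.2, 10.2]
opening: 0.046
gripper_force: 30.0
```

```bash
python3 -c "
from toe import *; toe()"
```

```text
19.9 [0.6981 0.1614 0.1581] [-179.95   -0.26  -26.4 ] [ 1.9 -6.  10.9] inA [127.3   0.5]
toe rows(x1.25): [(np.float64(128.8), 81), (np.float64(127.5), 69), (np.float64(130.0), 38), (np.float64(131.2), 7)]
heel rows: [(np.float64(380.0), 100), (np.float64(381.2), 77), (np.float64(377.5), -3), (np.float64(382.5), 3)]
row 104 [(291, 71), (292, 62), (496, -82), (498, -130)]
row 108 [(291, 75), (292, 68), (496, -116), (498, -99)]
row 112 [(291, 82), (292, 74), (496, -117), (498, -97)]
```

Call:
{"fn": "send_rows", "kwargs": {
  "deltas": [
    [[0,0,0.001],0],
    [[0,0,0.002],0],
    [[0,0,0.003],0],
    [[0,0,0.003],0],
    [[0,0,0.003],0]
  ]
}}

```text
clock: 20.32
tool_pos: [0.6987, 0.1611, 0.1562]
orientation: [-179.9, -0.3, -26.4]
force: [3.3, -7.8, 10.9]
opening: 0.0454
gripper_force: 30.0
```

Call:
{"fn": "send_rows", "kwargs": {
  "deltas": [
    [[0,0,-0.02],0],
    [[0,0,-0.04],0],
    [[0,0,-0.06],0],
    [[0,0,-0.065],0],
    [[0,0,-0.065],0]
  ]
}}

```text
clock: 20.73
tool_pos: [0.6967, 0.1629, 0.206]
orientation: [-179.9, -0.1, -26.4]
force: [0.4, -0.7, -2.6]
opening: 0.0456
gripper_force: 30.0
```

Call:
{"fn": "send_rows", "kwargs": {
  "deltas": [
    [[0,0,0],0],
    [[0,0,0],0],
    [[0,0,0],0],
    [[0,0,0],0],
    [[0,0,0],0]
  ]
}}

```text
clock: 21.15
tool_pos: [0.6959, 0.1626, 0.2041]
orientation: [180.0, 0.0, -26.4]
force: [0.2, -0.2, -1.4]
opening: 0.0461
gripper_force: 30.0
```

Run:
```python
from toe import *
from scipy.optimize import least_squares
s=toe(); o=ctrl.get_obs()
Rt=R.from_euler('xyz',o["orientation"],degrees=True)
def pts(th,dx,dy,pz=29.6):
    a=np.radians(th); out=[]
    for X,Y,Z in [(75,40,4-pz),(75,-40,4-pz),(75,40,-pz),(-35,0,-pz)]:
        out.append(o["tool_pos"]+Rt.apply([(X*np.cos(a)+Z*np.sin(a)+dx)/1e3,-(Y+dy)/1e3,.047-(-X*np.sin(a)+Z*np.cos(a))/1e3]))
    return np.array(out)
for t in (0,5,8,10): print(t,np.round(proj(s,pts(t,.6,0)[:2])*1.25,1).tolist())
```

```text
21.2 [0.696  0.1626 0.2043] [ 1.7996e+02  3.0000e-02 -2.6430e+01] [ 0.2  0.  -1.2] inA [125.    0.6]
toe rows(x1.25): [(np.float64(131.2), 94), (np.float64(132.5), 76), (np.float64(133.8), 27), (np.float64(130.0), 12)]
heel rows: [(np.float64(380.0), 97), (np.float64(381.2), 73), (np.float64(410.0), -46), (np.float64(408.8), -23)]
row 104 [(440, 13), (490, 18), (494, -35), (495, -21)]
row 108 [(292, 63), (294, 69), (494, -72), (495, -124)]
row 112 [(292, 61), (294, 68), (494, -72), (495, -122)]
0 [[282.9, 119.3], [503.0, 119.5]]
5 [[287.6, 126.6], [498.5, 126.8]]
8 [[290.2, 131.4], [495.9, 131.6]]
10 [[291.8, 134.8], [494.3, 134.9]]
```

The tilt is now about 8.6°, with the toe edge at row 132. Next I go above the seat with the toe in front of the lip.

Run:
```python
from h import *
v=A(-.0273,.0004); print(v)
plan([(v[0],v[1],.205,-26.5),(v[0],v[1],.173,-26.5)],dmax=160)
```

```text
[0.55952195 0.23009498 0.        ]
[-0.1903, 0.0004, -0.0009] 0.0007 -> [0.5595 0.2301 0.205 ] -26.5
[-0.0, -0.0, 0.04] 0.0 -> [0.5595 0.2301 0.173 ] -26.5
```

Call:
{"fn": "send_rows", "kwargs": {
  "deltas": [
    [[-0.03,0,-0.001],0],
    [[-0.08,0,-0.001],0],
    [[-0.13,0,-0.001],0],
    [[-0.17,0,-0.001],0],
    [[-0.19,0,-0.001],0]
  ]
}}

```text
clock: 21.62
tool_pos: [0.5571, 0.2313, 0.2058]
orientation: [-180.0, 0.0, -26.4]
force: [-0.2, -0.3, -1.8]
opening: 0.0457
gripper_force: 30.0
```

Call:
{"fn": "send_rows", "kwargs": {
  "deltas": [
    [[0,0,0],0],
    [[0,0,0.01],0],
    [[0,0,0.02],0],
    [[0,0,0.03],0],
    [[0,0,0.035],0]
  ]
}}

```text
clock: 22.03
tool_pos: [0.56, 0.2294, 0.1754]
orientation: [179.9, 0.1, -26.5]
force: [-0.7, -0.4, -2.4]
opening: 0.0458
gripper_force: 30.0
```

Call:
{"fn": "send_rows", "kwargs": {
  "deltas": [
    [[0,0,0],0],
    [[0,0,0],0],
    [[0,0,0],0],
    [[0,0,0],0],
    [[0,0,0],0]
  ]
}}

```text
clock: 22.45
tool_pos: [0.5603, 0.2303, 0.178]
orientation: [-180.0, -0.0, -26.4]
force: [0.3, -0.3, -2.0]
opening: 0.0454
gripper_force: 30.0
```

Run:
```python
from toe import *
s=toe()
c=lambda P:(proj(s,P)*1.25).round(1).tolist()
print("lip front", c([A(.0475,.04,.0895),A(.0475,-.04,.0895)]),"pocket edges y at x=.045",c([A(.045,.042,.085),A(.045,-.042,.085)]))
import cv2; im=cv2.imread("pics/last.png"); cv2.imwrite("pics/w7.png",cv2.resize(im[60:250,200:430],None,fx=3,fy=3,interpolation=cv2.INTER_CUBIC))
```

```text
22.5 [0.5602 0.2303 0.178 ] [-1.7997e+02 -2.0000e-02 -2.6440e+01] [-0.8  0.3 -1.7] inA [-26.8   0.9]
toe rows(x1.25): [(np.float64(132.5), 66), (np.float64(125.0), -52), (np.float64(131.2), 41), (np.float64(126.2), -33)]
heel rows: [(np.float64(381.2), 94), (np.float64(401.2), -81), (np.float64(380.0), 67), (np.float64(400.0), -52)]
row 104 [(294, -42), (295, -27), (496, 72), (498, 59)]
row 108 [(401, 43), (494, -65), (496, 68), (498, 30)]
row 112 [(402, 28), (404, 43), (494, -77), (496, 76)]
lip front [[295.7, 124.1], [495.5, 124.1]] pocket edges y at x=.045 [[293.7, 130.5], [497.6, 130.5]]
```

View pics/w7.png

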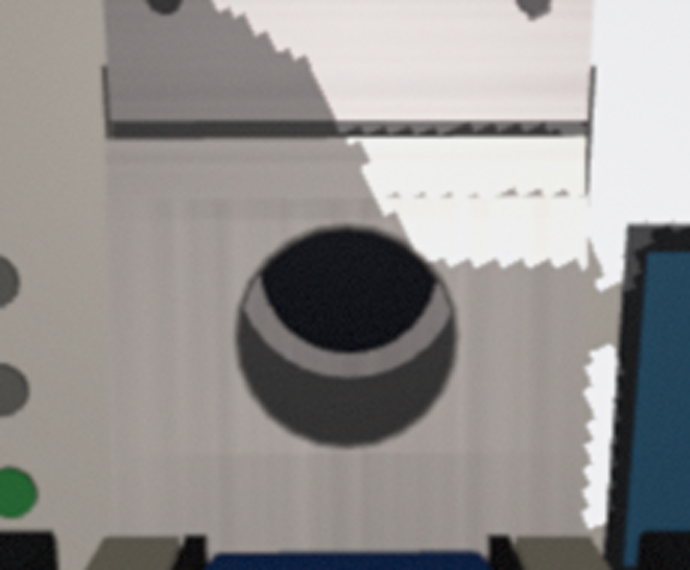

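The toe is square in front of the lip: lip edge at crop row 122, toe at row 136, pocket sides at 107 and 592. I lower the toe into the pocket.

Call:
{"fn": "send_rows", "kwargs": {
  "deltas": [
    [[0,0.0006,0.003],0],
    [[0,0.0006,0.006],0],
    [[0,0.0006,0.009],0],
    [[0,0.0006,0.011],0],
    [[0,0.0006,0.012],0]
  ]
}}

```text
clock: 22.92
tool_pos: [0.5595, 0.23, 0.1682]
orientation: [180.0, 0.0, -26.4]
force: [-5.5, 0.8, 6.3]
opening: 0.0461
gripper_force: 30.0
```

Call:
{"fn": "send_rows", "kwargs": {
  "deltas": [
    [[0,0,0],0],
    [[0,0,0],0],
    [[0,0,0],0],
    [[0,0,0],0],
    [[0,0,0],0]
  ]
}}

```text
clock: 23.33
tool_pos: [0.5598, 0.2299, 0.1683]
orientation: [-180.0, -0.0, -26.4]
force: [-4.9, 0.6, 5.1]
opening: 0.0462
gripper_force: 30.0
```

```bash
python3 -c "
from toe import *
s=toe()
print((proj(s,[A(.0475,.04,.0895),A(.0475,-.04,.0895)])*1.25).round(1).tolist())"
```

```text
23.38 [0.5598 0.2299 0.1683] [-179.99   -0.    -26.43] [-5.2  1.6  4.8] inA [-27.    0.4]
toe rows(x1.25): [(np.float64(131.2), 57), (np.float64(123.8), -45), (np.float64(125.0), -35), (np.float64(132.5), 34)]
heel rows: [(np.float64(381.2), 94), (np.float64(380.0), 69), (np.float64(406.2), -34), (np.float64(407.5), -32)]
row 104 [(286, -31), (288, -34), (500, 72), (501, 65)]
row 108 [(495, -88), (496, -48), (500, 71), (501, 59)]
row 112 [(288, -47), (495, -70), (499, 50), (500, 75)]
[[288.4, 123.0], [499.7, 123.0]]
```

Light contact: the toe is on the pocket floor in front of the lip with the heel still up. I ease up 0.8 mm and slide forward under the lip.

Call:
{"fn": "send_rows", "kwargs": {
  "deltas": [
    [[0,0,-0.001],0],
    [[0.003,0,-0.001],0],
    [[0.006,0,-0.001],0],
    [[0.009,0,-0.001],0],
    [[0.011,0,-0.001],0]
  ]
}}

```text
clock: 23.8
tool_pos: [0.5681, 0.226, 0.1688]
orientation: [-180.0, -0.0, -26.4]
force: [-1.6, 0.6, 0.3]
opening: 0.0461
gripper_force: 30.0
```

Call:
{"fn": "send_rows", "kwargs": {
  "deltas": [
    [[0.001,0,0],0],
    [[0.002,0,0],0],
    [[0.003,0,0],0],
    [[0.0035,0,0],0],
    [[0.0035,0,0],0]
  ]
}}

```text
clock: 24.22
tool_pos: [0.5703, 0.2246, 0.1688]
orientation: [180.0, -0.0, -26.4]
force: [-0.9, 0.3, 1.1]
opening: 0.0458
gripper_force: 30.0
```

```bash
python3 -c "
from toe import *
s=toe()
print((proj(s,[A(.0475,.04,.0895),A(.0475,-.04,.0895),A(.0475,.04,.086)])*1.25).round(1).tolist())"
```

```text
24.27 [0.5703 0.2246 0.1688] [ 1.800e+02 -1.000e-02 -2.644e+01] [-0.7  0.5 -1.1] inA [-15.2   0.3]
toe rows(x1.25): [(np.float64(155.0), 4), (np.float64(111.2), 4), (np.float64(110.0), 3), (np.float64(112.5), 3)]
heel rows: [(np.float64(381.2), 96), (np.float64(380.0), 70), (np.float64(382.5), 14), (np.float64(377.5), -3)]
row 104 [(289, -13), (391, 14), (392, 40), (394, 41)]
row 108 [(288, -39), (401, 50), (498, -64), (500, 76)]
row 112 [(288, -45), (404, 49), (498, -67), (500, 75)]
[[290.5, 154.7], [497.2, 154.7], [292.6, 154.2]]
```

The toe is under the lip with no load, at x ≈ 55. I lower the heel by rotating about the toe, with the tool moving back slightly as it drops.

Call:
{"fn": "send_rows", "kwargs": {
  "deltas": [
    [[-0.0007,0,0.0015],0],
    [[-0.0014,0,0.003],0],
    [[-0.0021,0,0.0045],0],
    [[-0.0029,0,0.006],0],
    [[-0.0036,0,0.0074],0]
  ]
}}

```text
clock: 24.68
tool_pos: [0.5678, 0.2261, 0.1631]
orientation: [-180.0, -0.0, -26.4]
force: [0.1, -0.1, 2.0]
opening: 0.0455
gripper_force: 30.0
```

Call:
{"fn": "send_rows", "kwargs": {
  "deltas": [
    [[-0.0007,0,0.0015],0],
    [[-0.0014,0,0.003],0],
    [[-0.002,0,0.0045],0],
    [[-0.0025,0,0.0055],0],
    [[-0.0028,0,0.006],0]
  ]
}}

```text
clock: 25.1
tool_pos: [0.5659, 0.227, 0.1581]
orientation: [-180.0, -0.0, -26.4]
force: [2.8, -1.2, 1.3]
opening: 0.046
gripper_force: 30.0
```

```bash
python3 -c "
from toe import *
s=toe()"
```

```text
25.15 [0.5658 0.227  0.1581] [-1.7999e+02 -2.0000e-02 -2.6430e+01] [ 1.7 -1.6  2.7] inA [-20.3   0.5]
toe rows(x1.25): [(np.float64(143.8), 8), (np.float64(142.5), 7), (np.float64(146.2), -5), (np.float64(147.5), 4)]
heel rows: [(np.float64(381.2), 96), (np.float64(380.0), 69), (np.float64(382.5), 15), (np.float64(388.8), 5)]
row 104 [(394, 40), (395, 40), (505, -60), (508, 74)]
row 108 [(402, 42), (404, 40), (505, -68), (508, 75)]
row 112 [(405, 51), (505, -57), (506, 47), (508, 65)]
```

Call:
{"fn": "send_rows", "kwargs": {
  "deltas": [
    [[-0.0003,0,0.0007],0],
    [[-0.0005,0,0.0014],0],
    [[-0.0007,0,0.002],0],
    [[-0.0007,0,0.002],0],
    [[-0.0007,0,0.002],0]
  ]
}}

```text
clock: 25.57
tool_pos: [0.5652, 0.2274, 0.1566]
orientation: [-180.0, -0.0, -26.4]
force: [3.0, -0.9, 2.7]
opening: 0.046
gripper_force: 30.0
```

Call:
{"fn": "send_rows", "kwargs": {
  "deltas": [
    [[-0.0001,0,0.0007],0],
    [[-0.0002,0,0.0013],0],
    [[-0.0002,0,0.0016],0],
    [[-0.0002,0,0.0016],0],
    [[-0.0002,0,0.0016],0]
  ]
}}

```text
clock: 25.98
tool_pos: [0.5649, 0.2275, 0.1555]
orientation: [-180.0, 0.0, -26.4]
force: [-0.7, 0.0, 4.7]
opening: 0.0457
gripper_force: 30.0
```

```bash
python3 -c "
from toe import *
s=toe()"
```

```text
26.03 [0.5649 0.2275 0.1555] [-179.99    0.    -26.43] [-0.4  0.7  5.1] inA [-21.3   0.4]
toe rows(x1.25): [(np.float64(146.2), 9), (np.float64(140.0), 7), (np.float64(143.8), -7), (np.float64(145.0), -7)]
heel rows: [(np.float64(381.2), 95), (np.float64(388.8), 82), (np.float64(385.0), -70), (np.float64(380.0), 68)]
row 104 [(279, -42), (508, -52), (509, 48), (510, 65)]
row 108 [(399, 42), (506, -48), (509, 64), (510, 43)]
row 112 [(406, 48), (502, -61), (508, 41), (509, 77)]
```

Call:
{"fn": "send_rows", "kwargs": {
  "deltas": [
    [[0,0,0.0006],0],
    [[0,0,0.0012],0],
    [[0,0,0.0018],0],
    [[0,0,0.0018],0],
    [[0,0,0.0018],0]
  ]
}}

```text
clock: 26.45
tool_pos: [0.5648, 0.2275, 0.1554]
orientation: [-180.0, -0.0, -26.4]
force: [-5.0, -0.3, 15.8]
opening: 0.0456
gripper_force: 30.0
```

```bash
python3 -c "
from toe import *
s=toe()"
```

```text
26.5 [0.5648 0.2275 0.1554] [-1.7997e+02 -2.0000e-02 -2.6410e+01] [-5.3  1.  15.8] inA [-21.4   0.4]
toe rows(x1.25): [(np.float64(146.2), 10), (np.float64(145.0), -8), (np.float64(143.8), -7), (np.float64(140.0), 7)]
heel rows: [(np.float64(381.2), 95), (np.float64(388.8), 82), (np.float64(380.0), 68), (np.float64(385.0), -66)]
row 104 [(279, -44), (396, 52), (508, -62), (510, 67)]
row 108 [(399, 41), (506, -43), (509, 56), (510, 49)]
row 112 [(406, 49), (502, -43), (504, -38), (509, 75)]
```

Force rises with no further motion and the TCP is at exactly the height expected for a plate lying home. I release, rise, and turn above the knob.

Run:
```python
from h import *
plan([(.5265,.288,.25,-119.5)],start=(.5648,.2275,.25,-26.4))
```

```text
[-0.0255, -0.0155, -0.0] 0.3448 -> [0.552  0.2477 0.25  ] -57.4
[-0.0298, -0.0001, -0.0] 0.3448 -> [0.5393 0.2678 0.25  ] -88.5
[-0.0257, 0.0153, 0.0] 0.3448 -> [0.5265 0.288  0.25  ] -119.5
```

Call:
{"fn": "send_rows", "kwargs": {
  "deltas": [
    [[0,0,-0.0012],0],
    [[0,0,-0.0012],0],
    [[0,0,-0.0012],0],
    [[0,0,-0.0012],0],
    [[0,0,-0.0012],0]
  ],
  "gripper": 0.9
}}

```text
clock: 26.92
tool_pos: [0.5646, 0.2271, 0.1542]
orientation: [179.9, 0.0, -26.4]
force: [-0.2, -0.2, 0.8]
opening: 0.0734
gripper_force: 0.0
```

Call:
{"fn": "send_rows", "kwargs": {
  "deltas": [
    [[0,0,-0.01],0],
    [[0,0,-0.03],0],
    [[0,0,-0.06],0],
    [[0,0,-0.1],0],
    [[0,0,-0.12],0]
  ]
}}

```text
clock: 27.33
tool_pos: [0.5659, 0.2276, 0.2548]
orientation: [-179.8, -0.1, -26.4]
force: [1.5, 0.3, 1.5]
opening: 0.0786
gripper_force: 0.0
```

Call:
{"fn": "send_rows", "kwargs": {
  "deltas": [
    [[0,0,0],0],
    [[0,0,0],0],
    [[0,0,0],0],
    [[0,0,0],0],
    [[0,0,0],0]
  ],
  "gripper": 0.4
}}

```text
clock: 27.75
tool_pos: [0.5646, 0.227, 0.2497]
orientation: [179.9, 0.1, -26.4]
force: [-0.4, -0.1, -0.5]
opening: 0.051
gripper_force: 0.0
```

Run:
```python
from toe import *
s=toe(); save(s,"w8.png",k=1.25)
c=lambda P:(proj(s,P)*1.25).round(1).tolist()
print("plate corners home z.085: heel",c([A(-.0555,.04,.085),A(-.0555,-.04,.085)]),"pocket heel edge",c([A(-.0565,.042,.085),A(-.0565,-.042,.085)]),"lip",c([A(.0475,.04,.0895),A(.0475,-.04,.0895)]),"knob1.65",c([A(-.0833,.0399,.121)]))
```

```text
27.8 [0.5647 0.2271 0.2498] [ 1.7991e+02  5.0000e-02 -2.6440e+01] [-0.2 -0.4 -0.2] inA [-21.4   0. ]
toe rows(x1.25): [(np.float64(146.2), -11), (np.float64(147.5), -11), (np.float64(152.5), -6), (np.float64(153.8), -6)]
heel rows: [(np.float64(381.2), 98), (np.float64(380.0), 75), (np.float64(406.2), -8), (np.float64(382.5), 7)]
row 104 [(386, 41), (388, 41), (464, -66), (466, 73)]
row 108 [(320, -50), (462, -49), (465, 53), (466, 62)]
row 112 [(320, -50), (462, -83), (465, 70), (466, 49)]
plate corners home z.085: heel [[330.3, 302.0], [455.7, 301.9]] pocket heel edge [[327.2, 303.4], [458.7, 303.4]] lip [[321.8, 135.0], [463.8, 135.0]] knob1.65 [[323.6, 371.1]]
```

View pics/w8.png

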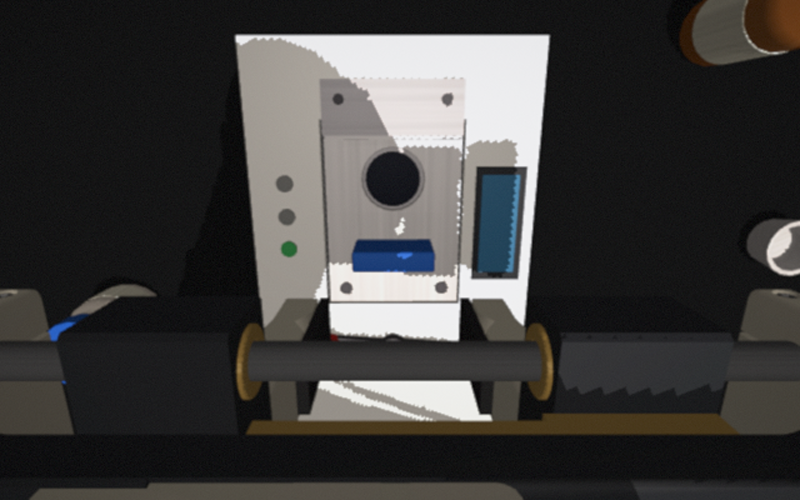

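The plate lies in the pocket with thin even gaps, its heel edge at row 302 as predicted for flush, and the toe under the lip at row 135. Next is the latch.

Call:
{"fn": "send_rows", "kwargs": {
  "deltas": [
    [[-0.0255,-0.0155,0],0.345],
    [[-0.0255,-0.0155,0],0.345],
    [[-0.0255,-0.0155,0],0.345],
    [[-0.0255,-0.0155,0],0.345],
    [[-0.0255,-0.0155,0],0.345]
  ]
}}

```text
clock: 28.22
tool_pos: [0.552, 0.2475, 0.2501]
orientation: [179.9, -0.0, -57.9]
force: [0.1, 0.5, 0.4]
opening: 0.0349
gripper_force: 0.0
```

Call:
{"fn": "send_rows", "kwargs": {
  "deltas": [
    [[-0.03,0,0],0.345],
    [[-0.03,0,0],0.345],
    [[-0.03,0,0],0.345],
    [[-0.03,0,0],0.345],
    [[-0.03,0,0],0.345]
  ]
}}

```text
clock: 28.63
tool_pos: [0.5391, 0.2678, 0.2501]
orientation: [179.9, -0.0, -88.9]
force: [0.7, -0.9, -0.4]
opening: 0.0355
gripper_force: 0.0
```

Call:
{"fn": "send_rows", "kwargs": {
  "deltas": [
    [[-0.0257,0.0153,0],0.345],
    [[-0.0257,0.0153,0],0.345],
    [[-0.0257,0.0153,0],0.345],
    [[-0.0257,0.0153,0],0.345],
    [[-0.0257,0.0153,0],0.345]
  ]
}}

```text
clock: 29.05
tool_pos: [0.5263, 0.288, 0.2501]
orientation: [180.0, -0.1, -120.0]
force: [0.3, 1.1, 0.0]
opening: 0.0354
gripper_force: 0.0
```

Call:
{"fn": "send_rows", "kwargs": {
  "deltas": [
    [[0,0,0],0],
    [[0,0,0],0],
    [[0,0,0],0],
    [[0,0,0],0],
    [[0,0,0],0]
  ]
}}

```text
clock: 29.47
tool_pos: [0.5266, 0.2879, 0.2507]
orientation: [180.0, -0.0, -119.5]
force: [0.0, -0.2, -0.1]
opening: 0.0352
gripper_force: 0.0
```

```bash
python3 - <<'E'
from h import *
o=ctrl.get_obs(); print(o["tool_pos"],o["orientation"],o["opening"])
plan([(.5265,.288,.165,-119.5)])
E
python3 -c "
from arc import *
arc(1.67,.03,3)"
```

```text
[0.52656102 0.28792285 0.25070313] [ 1.79997069e+02 -9.59126513e-03 -1.19543012e+02] 0.03521746718048688
[-0.0, 0.0001, 0.1071] -0.0005 -> [0.5265 0.288  0.165 ] -119.5
[[[0.0, 0.005, 0.0], np.float64(-0.07)], [[0.001, 0.01, 0.0], np.float64(-0.139)], [[0.002, 0.015, 0.0], np.float64(-0.209)], [[0.003, 0.02, 0.0], np.float64(-0.278)], [[0.006, 0.024, 0.0], np.float64(-0.348)]]
[[[0.0, 0.005, 0.0], np.float64(-0.07)], [[0.001, 0.01, 0.0], np.float64(-0.139)], [[0.002, 0.015, 0.0], np.float64(-0.209)], [[0.003, 0.02, 0.0], np.float64(-0.278)], [[0.006, 0.024, 0.0], np.float64(-0.348)]]
[[[0.0, 0.005, 0.0], np.float64(-0.07)], [[0.001, 0.01, 0.0], np.float64(-0.139)], [[0.002, 0.015, 0.0], np.float64(-0.209)], [[0.003, 0.02, 0.0], np.float64(-0.278)], [[0.006, 0.024, 0.0], np.float64(-0.348)]]
start f [0.52590115 0.28710947] end f [0.47403917 0.27331144]
```

Call:
{"fn": "send_rows", "kwargs": {
  "deltas": [
    [[0,0,0.03],0],
    [[0,0,0.06],0],
    [[0,0,0.09],0],
    [[0,0,0.105],0],
    [[0,0,0.107],0]
  ]
}}

```text
clock: 29.88
tool_pos: [0.5254, 0.2869, 0.1623]
orientation: [179.9, -0.3, -119.6]
force: [-0.2, -0.6, -0.2]
opening: 0.0351
gripper_force: 0.0
```

Call:
{"fn": "send_rows", "kwargs": {
  "deltas": [
    [[0,0,0],0],
    [[0,0,0],0],
    [[0,0,0],0],
    [[0,0,0],0],
    [[0,0,0],0]
  ],
  "gripper": 0
}}

```text
clock: 30.3
tool_pos: [0.5268, 0.2886, 0.1664]
orientation: [-180.0, 0.1, -119.6]
force: [-2.7, 1.3, 2.9]
opening: 0.0129
gripper_force: 30.0
```

Call:
{"fn": "send_rows", "kwargs": {
  "deltas": [
    [[0,0,0],0],
    [[0,0,0],0],
    [[0,0,0],0],
    [[0,0,0],0],
    [[0,0,0],0]
  ]
}}

```text
clock: 30.72
tool_pos: [0.5268, 0.2886, 0.1663]
orientation: [-180.0, 0.1, -119.6]
force: [-3.1, 2.3, 7.1]
opening: 0.013
gripper_force: 30.0
```

Call:
{"fn": "send_rows", "kwargs": {
  "deltas": [
    [[0,0.005,0],-0.07],
    [[0.001,0.01,0],-0.139],
    [[0.002,0.015,0],-0.209],
    [[0.004,0.02,0],-0.278],
    [[0.007,0.024,0],-0.348]
  ]
}}

```text
clock: 31.13
tool_pos: [0.5077, 0.2938, 0.1664]
orientation: [-179.9, 0.1, -87.9]
force: [-1.7, 6.4, 4.3]
opening: 0.0132
gripper_force: 30.0
```

Call:
{"fn": "send_rows", "kwargs": {
  "deltas": [
    [[0,0.005,0],-0.07],
    [[0.001,0.01,0],-0.139],
    [[0.002,0.015,0],-0.209],
    [[0.004,0.02,0],-0.278],
    [[0.007,0.024,0],-0.348]
  ]
}}

```text
clock: 31.55
tool_pos: [0.4882, 0.2884, 0.1664]
orientation: [-179.8, 0.1, -56.6]
force: [-8.8, 10.0, 7.1]
opening: 0.0129
gripper_force: 30.0
```

Call:
{"fn": "send_rows", "kwargs": {
  "deltas": [
    [[0,0.005,0],-0.07],
    [[0.001,0.01,0],-0.139],
    [[0.002,0.015,0],-0.209],
    [[0.004,0.02,0],-0.278],
    [[0.007,0.024,0],-0.348]
  ]
}}

```text
clock: 31.97
tool_pos: [0.474, 0.273, 0.1663]
orientation: [-179.8, 0.1, -25.3]
force: [-16.6, 9.0, 12.4]
opening: 0.0128
gripper_force: 30.0
```

Call:
{"fn": "send_rows", "kwargs": {
  "deltas": [
    [[0,0,0],0],
    [[0,0,0],0],
    [[0,0,0],0],
    [[0,0,0],0],
    [[0,0,0],0]
  ]
}}

```text
clock: 32.38
tool_pos: [0.4739, 0.2728, 0.1663]
orientation: [-179.9, 0.1, -25.6]
force: [-14.5, 8.4, 11.7]
opening: 0.0133
gripper_force: 30.0
```

```bash
python3 -c "
from h import *
o=ctrl.get_obs(); print(o['tool_pos'],o['orientation'],o['force'],inA(o['tool_pos'])*1e3)"
```

```text
[0.47386802 0.27284474 0.16632662] [-1.79857800e+02  1.01230303e-01 -2.55969244e+01] [-14.4868126    8.42034441  11.74403001] [-123.02928278    0.6067036 ]
```

Call:
{"fn": "send_rows", "kwargs": {
  "deltas": [
    [[-0.001,0.001,0],0],
    [[-0.001,0.002,0],0],
    [[-0.001,0.003,0],0],
    [[-0.001,0.003,0],0],
    [[-0.001,0.003,0],0]
  ]
}}

```text
clock: 32.8
tool_pos: [0.4736, 0.2724, 0.1664]
orientation: [-179.6, 0.0, -25.6]
force: [-7.8, 11.7, 5.6]
opening: 0.0133
gripper_force: 30.0
```

```bash
python3 -c "
from h import *
o=ctrl.get_obs(); print(o['tool_pos'],o['orientation'],o['force'],inA(o['tool_pos'])*1e3, inA(C+o['force'][:2]))"
```

```text
[0.47355834 0.27244954 0.16643411] [-1.79641827e+02  1.66324433e-02 -2.55802473e+01] [-7.75884334 11.68826007  5.56497838] [-1.23130940e+02  1.15023831e-01] [-12.14669884   7.0194573 ]
```

The reaction is firm with no motion, so the latch is at its stop. I let go and rise.

Call:
{"fn": "send_rows", "kwargs": {
  "deltas": [
    [[0,-0.002,0],0],
    [[0,-0.002,0],0],
    [[0,-0.002,0],0],
    [[0,-0.002,0],0],
    [[0,-0.002,0],0]
  ],
  "gripper": 0.5
}}

```text
clock: 33.22
tool_pos: [0.4739, 0.2704, 0.165]
orientation: [180.0, 0.0, -25.6]
force: [0.5, -0.2, -0.6]
opening: 0.0404
gripper_force: 0.0
```

Call:
{"fn": "send_rows", "kwargs": {
  "deltas": [
    [[0,0,-0.02],0],
    [[0,0,-0.05],0],
    [[0,0,-0.09],0],
    [[0,0,-0.13],0],
    [[0,0,-0.15],0]
  ]
}}

```text
clock: 33.63
tool_pos: [0.475, 0.271, 0.2891]
orientation: [-179.8, -0.1, -25.6]
force: [1.3, 0.3, 1.3]
opening: 0.044
gripper_force: 0.0
```

Call:
{"fn": "send_rows", "kwargs": {
  "deltas": [
    [[0,0,0],0],
    [[0,0,0],0],
    [[0,0,0],0],
    [[0,0,0],0],
    [[0,0,0],0]
  ]
}}

```text
clock: 34.05
tool_pos: [0.4736, 0.2705, 0.284]
orientation: [179.9, 0.0, -25.6]
force: [0.0, -0.6, 1.0]
opening: 0.0434
gripper_force: 0.0
```

Run:
```python
from m import *
s=ctrl.snapshot("wrist"); o=ctrl.get_obs(); print(o["tool_pos"],o["opening"],o["force"])
p=proj(s,A(-.1265,0,.121))[0]; x,y=p.astype(int)
k=blob(s,(x-40,y-40,x+40,min(400,y+40)),red); print("knob px",k.mean(0),len(k),"model th=0 top",p,"mid",proj(s,A(-.1265,0,.104))[0]," th=.1",proj(s,A(-.0865-.0398,.004,.121))[0])
w=np.array(onz(s,k.mean(0),.112)); print("knob inA",inA(w)*1e3)
lug=proj(s,A(-.0205,0,.115))[0]; x,y=lug.astype(int); 
try:
    g=blob(s,(x-60,max(0,y-40),x+60,max(1,y+40)),blue); print("lug",g.mean(0),"model",lug, inA(onz(s,g.mean(0),.113))*1e3)
except Exception as e: print(e)
t=ctrl.snapshot("top"); im=t["color"].astype(int)-pickle.load(open("top0.pkl","rb"))["color"]
y=blob({**t},(365,215,395,240),yel)
s.update(t); print("yellow",rect(s,y,.041))
```

```text
lug top rect z=.041 (array([ 542.5, -325.2]), array([41.4,  9.4]), 78.7) tri [ 0.54450427 -0.3277396   0.02694849]
knob [239.55555556 221.33333333] 9 [365.37142857 135.51428571] 35 [0.47506456 0.27212683 0.11699081]
yellow (array([ 456.6, -192.9]), array([ 6., 38.]), 6.5)
deck (array([560.5, 227.7]), array([171. , 254.6]), 63.6) 2896
bottle [ 0.58136939 -0.03700339  0.12      ]
plate corner [ 0.56113205 -0.33154723  0.011     ]
[0.4737233  0.27055397 0.28413858] 0.043916969715092714 [-0.09724409  0.4489933   0.71764009]
knob px [311.96048632 201.27659574] 329 model th=0 top [312.24950351 206.50649053] mid [312.39899512 200.50069346]  th=.1 [307.05267839 206.18943867]
knob inA [-124.88398612    0.31276994]
lug [313.97875817  60.12009804] model [314.07114076  59.60735621] [-20.61477023   0.0681625 ]
yellow (array([ 456.6, -192.9]), array([ 6., 38.]), 6.5)
```

The knob is at angle 0 within 0.01 rad, the plate lug is where a home plate should have it, and the spare has not moved. The robot is clear, so I hand the job in.

```bash
python3 -c "
from plant import ctrl
print(ctrl.close_job())"
```

```text
the job is handed in; nothing more can be done
None
```

The job is handed in: the blue-gripped plate lies home under the lip, the latch is swung back to its stop over the heel, and the gripper has let go and is clear; the spare is unmoved and nothing else on the bench was touched.

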